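Load tube clips into the feed chute, groove up

ROBOT

A 6-joint arm with a two-finger parallel gripper is mounted at the origin on a cart in front of the work surface, level with it; the furniture and walls round the work are solid. World frame = base frame: x ahead of the robot, y to its left, z up, the work surface at z = 0. Lengths are in mm, angles in degrees, forces in N, time in s.
With the tool pointing down it reaches from about 350 to 850 mm from the base axis. Payload 8.1 kg.
Tool frame: the origin (TCP) lies on the front face of the gripper's body, between the roots of the fingers; the fingertips stand r.finger_overhang ahead of it and the grasp point (between the pads) lies 54 mm ahead of it (r.finger_overhang is the distance from the TCP to the fingertips, in mm); y points along the fingers, z is the direction in which the jaws open and shut, and the axes are right-handed (so a half turn about y gives the same grasp; the last joint's range is limited). The gripper opens to 85 mm and grips with 20 to 120 N. Pads are 22 mm wide; open, the fingers measure 114 mm over their backs; the gripper's body (76 mm by 85 mm) begins 54 mm behind the grasp point. The pads swing forward as they close: fully open they stand 13 mm farther back than shut.
Start: joints at [-74.049, 7.471, 85.268, -0, 87.261, -4.893], TCP at [213.517, -560.728, 303.892] pointing down, gripper open.
Joint ranges: [-169.43, 169.43], [-51.17, 129.36], [1.28, 143.12], [-76.62, 256.62], [0, 156.53], [-152.29, 152.29]. Speed limits (degrees/s): [136.94, 136.94, 159.86, 180, 180, 180].

INTERFACE

Orientations are given as [roll, pitch, yaw] about the fixed x, y, z axes, in that order (R = Rz(yaw) Ry(pitch) Rx(roll)).
In Python, from bench import r gives the robot as it stands. The module is installed in compiled form; this text tells all that it offers.
- The arm moves only by the tool arm_command, never from a script. Its argument "increments" is a list of rows, each a list of 6 numbers: the shift along the tool's x, y, z in m, then the turn, a rotation vector about the tool's x, y, z in rad. In form: [[tx, ty, tz, wx, wy, wz], ...]. A call has exactly 10 rows; each row is the pose to reach, as a shift and turn from the pose commanded when the call began, along the tool's axes at that moment; what a row does not reach only later rows make up. A row lasts 1/8 s, in which the tool goes at most 62.5 mm and 10.7 degrees, less where a joint would pass 70% of its speed; a pose out of reach is approached as far as the arm can. A call with a gripper value outside its range is refused whole. "jaw" is the gripper's target within -1 to 1 (shut at 1, half-way at 0, fully open at -1), set as the call begins (left out, the last holds). The fingers move at their own pace and stop on an object; "force" is the grip in N (left out, the last holds). Time passes only in rows, so rows that repeat a pose let the fingers close, or fill a call up. It gives the time, the measured TCP pose, the force and the opening at its end, in the units of the state.
- r.sense(): the state, without advancing time (a new reading comes with each control period).
- r.snapshot(name): name is "scene" or "top"; returns the picture (400x640x3 uint8, red, green, blue); there is no depth.
- r.camera_model(name): a dict with "intrinsics" (3x3 intrinsics, pixels), "distortion" ([k1, k2, p1, p2, k3] as OpenCV has them; the pictures are not rectified), "cam_to_world" (4x4, takes a point from camera to world coordinates). Camera axes: x right, y down, z forward; pixel columns grow to the right and rows downward; lengths in mm; the calibration is good to about 2 mm. A picture is of the moment at which its call begins. camera_model takes no time and is no camera call.
- r.hand_in(): hands the job in, once; it reports no verdict.
Trained networks look in the newest picture that a camera, given by its name, has taken for a name from the list of things; names that differ only in an ending like _2 or _b are one class to them, and where a whole thing is asked for, a point or a joint stands for the part that bears it (a point fixed in the world has none). Each returns a list of dicts, best first, with "conf" (0 to 1); they miss things now and then, are a little off and sometimes report something else, mostly with a low value. They report only what shows in the picture. A call takes as long as a camera call. They do not tell look-alikes from the thing itself.
- r.trace(camera, target): "mask" (400x640 bool, what is visible of it) and "position" ([column, row] in pixels, amid what is visible of it).
- r.spot_point(camera, target): "position" ([column, row] in pixels: a listed point, or the origin of a listed thing).
The state is a dict: "time": time; "joint_pos": joint angles; "qd": joint speeds; "joint_efforts": joint torques, N m; "tool_pos": TCP position; "tcp_rot": TCP orientation; "ft_force": force on the tool from outside, world axes, zero at the start; "wrist_torque": the same for the moment, N m; "finger_gap": finger opening in mm.
Only numpy, scipy, OpenCV 4.12 (cv2) and the standard library are available. Lean on these libraries where they do the work, as an engineer would, in place of code of your own. Each camera call takes 0.05 s, during which the arm holds its last target.

TASK

Get the feed chute ready: take the stop plate out of its wooden holder and slide it fully down into the guides at the low end of the chute, and then load both tube clips into the chute so that each lies flat on its floor with the grooved face up and the groove across the chute, one resting against the stop plate and the other behind it. One of the clips lies on its side and must be turned first. Leave the loose tape measure, bolt and white marker where they are.

Things in the scene. Friction and masses are not known exactly. Their poses are not given: they have to be found in the camera images.
- plate_handle (a point): centre of the stop plate's black handle (14 mm thick along x, 40 wide along y, 24 high; z up). Below it hangs a steel plate 6 mm thick (x), 66 wide (y), 80 high; its lower edge is 92 mm below this point. Loose, 0.12 kg. It starts upright in a wooden holder 40 mm high, in a slot 35 mm deep with 1.5 mm play.
- chute: the chute, fixed to the bench: a sloping aluminium channel on a dark steel foot. Origin on the bench under its low end; +x points (level) to the high end, y across, z up. At the low end two upright aluminium guides, flared at the top, 79 mm high in all, form the slot for the stop plate.
- slot_foot (a point): middle of the bottom of the guides' slot, 6 mm above the bench, axes as the chute. Slot: 8 mm wide along x, 74 mm long along y; the plate's thickness lies along x, either face forward. Fully down, the plate stands on this point and its handle centre is 92 mm above it.
- trough: the chute's channel, sloping at 0.35 rad. Origin: middle of its floor at the low end, just uphill of the slot; +x uphill along the floor, y across, z square to the floor, up. Floor 250 mm long; walls 42 mm high from x = 18 mm up, 46 mm apart inside: no room for fingers beside a clip. Open at both ends and on top. Slippery (friction about 0.12): a clip let go in it slides down by itself.
- queue_1 (a point): where the centre of the first clip comes to rest, 43 mm up the trough and 25 mm off its floor (the plate is upright, so the clip touches it with its upper edge); axes as the trough
- queue_2 (a point): the same for the second clip, behind the first, 93 mm up the trough
- clip_a_centre (a point): grey plastic half of a tube clamp, loose: a block 50 x 40 x 50 mm (its x, y, z), a half-round groove 28 mm wide, 14 mm deep across its top, running along y (the 40 mm way). 0.13 kg, give or take 30 percent. Point: the block's centre, 25 mm above its underside; +z points out of the grooved face. It starts groove up on the bench.
- clip_b_centre (a point): grey plastic half of a tube clamp, loose: a block 50 x 40 x 50 mm (its x, y, z), a half-round groove 28 mm wide, 14 mm deep across its top, running along y (the 40 mm way). 0.13 kg, give or take 30 percent. Point: the block's centre, 25 mm above its underside; +z points out of the grooved face. It starts lying on its side on the bench, grooved face to the robot's right or right and toward it (the clips swap places at random).
- tape_measure: bystander: yellow tape measure, 64 x 69 x 32 mm, loose; origin at its underside
- bolt_m12_1: bystander: hex bolt, 58 mm long, lying loose between the clips; origin at its underside
- marker_1: bystander: white marker pen with a black cap, 137 mm long, lying loose to the left; origin at its underside
Things that resemble listed ones, but are neither listed nor needed, are in the scene too. Of the things like the part that bears plate_handle, leave any that is blue; of the rest the smaller one is meant.

How it is judged (in metres and radians):
On the way, in this order (a step that is already met when the one before it is completed fails the run):
1. the stop plate stands fully down in the guides (x of plate_handle in the frame of chute between -0.0085 and -0.0005 m and y of plate_handle in the frame of chute between -0.006 and 0.006 m and z of plate_handle in the frame of chute between 0.09 and 0.101 m and angle between plate_handle's own z axis and vertical below 0.1 rad), for 0.2 s.
2. one clip lies in the chute, groove up, run down against the plate (((x of clip_a_centre in the frame of trough between 0.025 and 0.055 m and y of clip_a_centre in the frame of trough between -0.006 and 0.006 m and z of clip_a_centre in the frame of trough between 0.021 and 0.03 m and angle between clip_a_centre's own z axis and vertical below 0.6 rad and angle between the z axis of clip_a_centre and the z axis of trough, either way round below 0.12 rad) or (x of clip_b_centre in the frame of trough between 0.025 and 0.055 m and y of clip_b_centre in the frame of trough between -0.006 and 0.006 m and z of clip_b_centre in the frame of trough between 0.021 and 0.03 m and angle between clip_b_centre's own z axis and vertical below 0.6 rad and angle between the z axis of clip_b_centre and the z axis of trough, either way round below 0.12 rad))), for 0.2 s.
At the end, for the whole second after the job is handed in: The stop plate stands upright in the guides, fully down (within 3 mm). Both clips lie at rest on the chute's floor, groove up (flat on the floor within 0.12 rad), centred between the walls within 6 mm, run down one behind the other: each centre at most 107 mm up the floor from the low end (all of step 1 and x of clip_a_centre in the frame of trough between 0.025 and 0.107 m and y of clip_a_centre in the frame of trough between -0.006 and 0.006 m and z of clip_a_centre in the frame of trough between 0.021 and 0.03 m and angle between each of clip_a_centre, clip_b_centre's own z axis and vertical below 0.6 rad and angle between the z axis of each of clip_a_centre, clip_b_centre and the z axis of trough, either way round below 0.12 rad and x of clip_b_centre in the frame of trough between 0.025 and 0.107 m and y of clip_b_centre in the frame of trough between -0.006 and 0.006 m and z of clip_b_centre in the frame of trough between 0.021 and 0.03 m and linear speed of each of clip_a, clip_b, stop_plate below 0.02 m/s); the robot touches nothing.
It fails at once if the tape measure is moved more than 40 mm (distance of tape_measure from where it was at the start of the episode above 0.04 m).
It fails at once if the bolt is moved more than 40 mm (distance of bolt_m12_1 from where it was at the start of the episode above 0.04 m).
It fails at once if the marker is moved more than 40 mm (distance of marker_1 from where it was at the start of the episode above 0.04 m).
It also fails if it takes over 72 s, if anything falls off the work surface, if the arm or the gripper's body presses on something with over 40 N, if the wrist force passes 120 N, or if a joint passes its speed limit or range.

## Working session

There is one attempt and no reset: what is moved stays moved. The work goes in short steps, Python scripts to look and compute and a tool call to move; the robot and the scene stay as the last step left them, time stands still between calls to the robot, and variables do not carry over. Pictures are saved under pics/ and viewed, and the job is handed in when it is done.

Besides the shell and the picture viewer there is one more tool, called after ">>>" in YAML: its name, and indented under it one key for each argument. arm_command: Moves the arm, as the interface text tells. Its arguments: {"type":"object","properties":{"increments":{"type":"array","items":{"type":"array","items":{"type":"number"}}},"jaw":{"type":"number"},"force":{"type":"number"}},"required":["increments"]}

```bash
mkdir -p pics; ls; python3 - <<'E'
from bench import r
import cv2,json
print(r.sense(), r.finger_overhang)
for n in("scene","top"):
    im=r.snapshot(n); cv2.imwrite(f"pics/{n}0.png",im[:,:,::-1])
    m=r.camera_model(n); print(n,m)
E
```

```text
pics
{'time': 0.0, 'joint_pos': array([-7.40503050e+01,  7.51337798e+00,  8.53297729e+01,  2.51939894e-04,
        8.72609542e+01, -4.89199159e+00]), 'qd': array([ 0.07940115,  0.08652329, -0.02455765,  0.05502305,  0.00716458,
        0.00473361]), 'joint_efforts': array([-9.70478577e-04, -5.69403541e+01, -5.00549054e+01, -6.87056090e-04,
        1.49675715e-02, -2.92745847e-05]), 'tool_pos': array([ 213.3903482 , -560.3275703 ,  302.85761125]), 'tcp_rot': array([-9.01037044e+01,  9.12854368e-03, -1.59158334e+02]), 'ft_force': array([ 0.33225072, -0.52820036,  0.68374441]), 'wrist_torque': array([-0.01212693,  0.04071278,  0.02046451]), 'finger_gap': 85.42952408366132} 72.6
scene {'intrinsics': array([[377.03645466,   0.        , 318.53871942],
       [  0.        , 377.03645466, 200.30554602],
       [  0.        ,   0.        ,   1.        ]]), 'distortion': array([0.02813512, 0.        , 0.        , 0.        , 0.        ]), 'cam_to_world': array([[-8.76455874e-01, -3.55306225e-01,  3.24934743e-01,
         2.19075147e+02],
       [-4.81197306e-01,  6.69603394e-01, -5.65756526e-01,
         4.90210714e+02],
       [-1.65605912e-02, -6.52218354e-01, -7.57850227e-01,
         7.29562735e+02],
       [ 0.00000000e+00,  0.00000000e+00,  0.00000000e+00,
         1.00000000e+00]])}
top {'intrinsics': array([[366.07039792,   0.        , 319.5895389 ],
       [  0.        , 366.07039792, 202.84126884],
       [  0.        ,   0.        ,   1.        ]]), 'distortion': array([-0.07613822,  0.        ,  0.        ,  0.        ,  0.        ]), 'cam_to_world': array([[ 5.36319046e-03, -9.82574009e-01,  1.85794385e-01,
         3.66061280e+02],
       [-9.99587151e-01, -2.31394303e-05,  2.87319774e-02,
         5.35857713e+00],
       [-2.82269951e-02, -1.85871775e-01, -9.82168478e-01,
         9.40283621e+02],
       [ 0.00000000e+00,  0.00000000e+00,  0.00000000e+00,
         1.00000000e+00]])}
```

View pics/scene0.png

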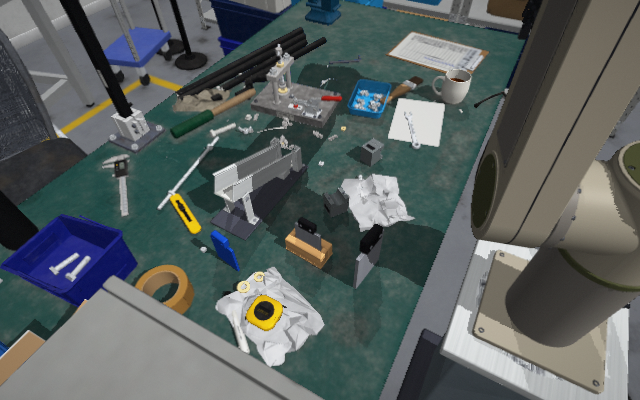

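View pics/top0.png

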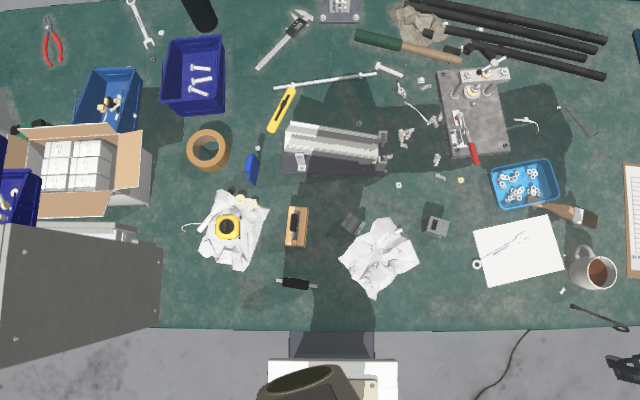

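```bash
cat > h.py <<'E'
import numpy as np, cv2
from bench import r
def ray(n,px):
    m=r.camera_model(n);K=m["intrinsics"];T=m["cam_to_world"]
    u=cv2.undistortPoints(np.array([[px]],float),K,m["distortion"])[0,0]
    d=T[:3,:3]@np.array([u[0],u[1],1.]);return T[:3,3],d/np.linalg.norm(d)
def at_z(n,px,z):
    o,d=ray(n,px);return o+d*(z-o[2])/d[2]
def tri(pa,pb,na="scene",nb="top"):
    o1,d1=ray(na,pa);o2,d2=ray(nb,pb)
    A=np.stack([d1,-d2],1);t=np.linalg.lstsq(A,o2-o1,rcond=None)[0]
    p,q=o1+d1*t[0],o2+d2*t[1];return (p+q)/2,np.linalg.norm(p-q)
def proj(n,P):
    m=r.camera_model(n);T=np.linalg.inv(m["cam_to_world"])
    return cv2.projectPoints(np.atleast_2d(np.array(P,float)),cv2.Rodrigues(T[:3,:3])[0],T[:3,3],m["intrinsics"],m["distortion"])[0][:,0]
E
python3 - <<'E'
from h import *
np.set_printoptions(precision=1,suppress=True)
for t in ["plate_handle","chute","slot_foot","trough","queue_1","queue_2","clip_a_centre","clip_b_centre","tape_measure","bolt_m12_1","marker_1"]:
    for n in ("scene","top"):
        print(t,n,[(np.array(d["position"]),round(float(d["conf"]),2)) for d in r.spot_point(n,t)])
print(r.sense()["time"])
E
```

```text
plate_handle scene [(array([309.7, 222.3]), 0.8), (array([218. , 239.8]), 0.65), (array([370.1, 240.3]), 0.63)]
plate_handle top [(array([245.6, 164.5]), 0.88), (array([290.1, 220.3]), 0.77), (array([295.3, 281.4]), 0.63), (array([350.7, 146. ]), 0.4)]
chute scene [(array([285.5, 166.5]), 0.62)]
chute top [(array([376.5, 156.9]), 0.61), (array([356.3, 224.4]), 0.2)]
slot_foot scene [(array([284.4, 161.9]), 0.75)]
slot_foot top [(array([374.8, 154.5]), 0.79)]
trough scene [(array([286.8, 162.6]), 0.63)]
trough top [(array([378.1, 151.8]), 0.75)]
queue_1 scene [(array([278.1, 158.5]), 0.98), (array([266. , 164.3]), 0.81), (array([356.4, 186.7]), 0.74)]
queue_1 top [(array([351. , 146.4]), 0.76), (array([365.3, 147.6]), 0.68)]
queue_2 scene [(array([278.1, 158.5]), 0.98), (array([266. , 164.3]), 0.81), (array([356.4, 186.7]), 0.74)]
queue_2 top [(array([351. , 146.4]), 0.76), (array([365.3, 147.6]), 0.68)]
clip_a_centre scene [(array([338.6, 203.5]), 0.91)]
clip_a_centre top [(array([353.3, 224.3]), 0.8)]
clip_b_centre scene [(array([374.9, 149.9]), 0.86)]
clip_b_centre top [(array([437.2, 225.6]), 0.66)]
tape_measure scene [(array([263.8, 314.3]), 0.66)]
tape_measure top [(array([230.8, 226.2]), 0.75)]
bolt_m12_1 scene [(array([357.5, 185.3]), 0.55)]
bolt_m12_1 top [(array([389. , 230.3]), 0.41)]
marker_1 scene [(array([235.7, 324.4]), 0.66), (array([285.7, 164. ]), 0.54)]
marker_1 top [(array([374.5, 156.2]), 0.58), (array([215.4, 211. ]), 0.48)]
1.2
```

```bash
python3 - <<'E'
import cv2
s=cv2.imread("pics/scene0.png");t=cv2.imread("pics/top0.png")
def c(im,x0,y0,x1,y1,k,n): cv2.imwrite(f"pics/{n}.png",cv2.resize(im[y0:y1,x0:x1],None,fx=k,fy=k,interpolation=cv2.INTER_CUBIC))
c(s,200,120,400,300,3.3,"cs1");c(t,220,100,480,300,3,"ct1")
E
```

```text
(no output)
```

View pics/cs1.png

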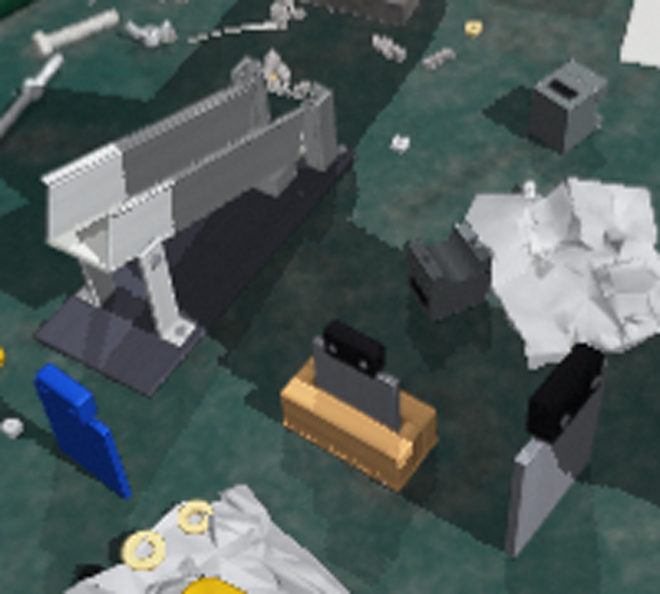

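View pics/ct1.png

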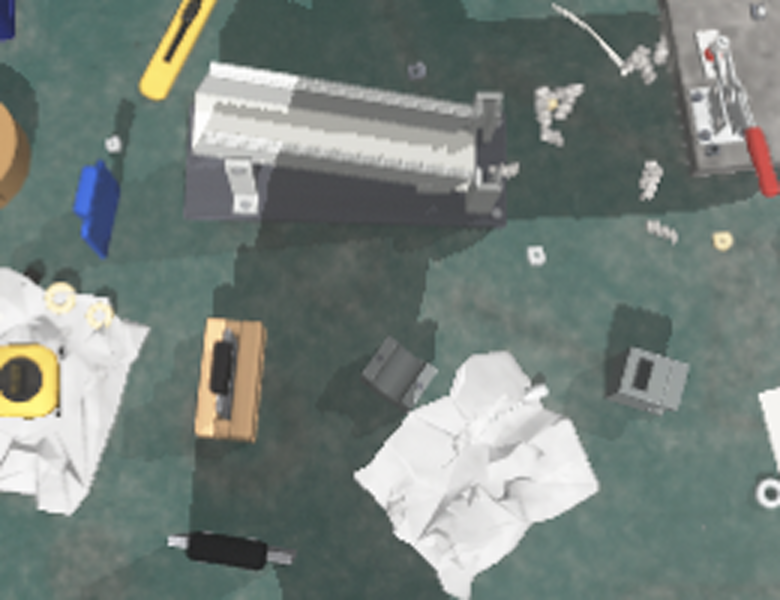

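```bash
python3 - <<'E'
import cv2,numpy as np
s=cv2.imread("pics/scene0.png");t=cv2.imread("pics/top0.png")
def c(im,x0,y0,w,h,k): return cv2.resize(im[y0:y0+h,x0:x0+w],None,fx=k,fy=k,interpolation=cv2.INTER_CUBIC)
A=np.hstack([c(t,333,204,40,30,10),c(s,318,180,40,30,10)])
B=np.hstack([c(t,418,208,40,30,10),c(s,355,132,40,30,10)])
cv2.imwrite("pics/clips.png",np.vstack([A,B]))
A=np.hstack([c(t,275,198,40,30,10),c(s,283,210,50,38,8)[:300]])
B=np.hstack([c(t,350,120,60,45,6.667),c(s,255,130,60,45,6.667)])
cv2.imwrite("pics/plates.png",np.vstack([A,B[:300,:800]]))
E
```

```text
(no output)
```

View pics/clips.png

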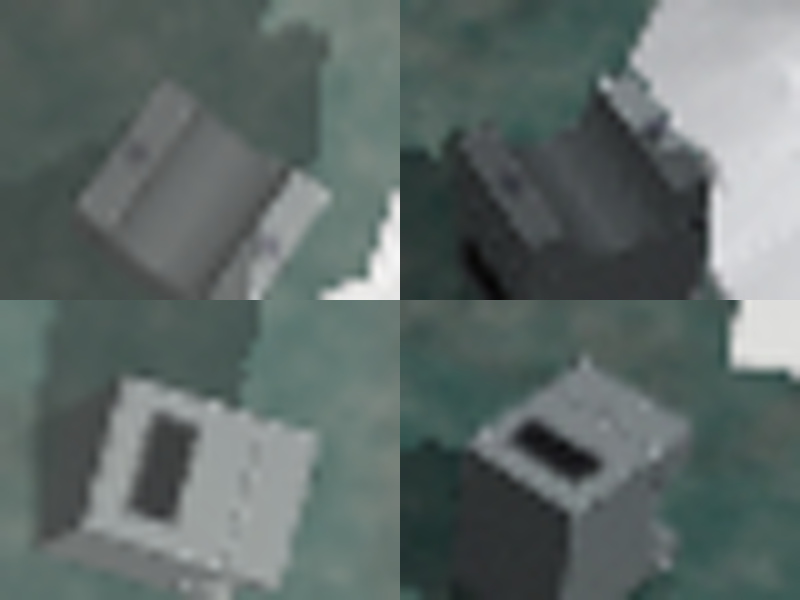

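View pics/plates.png

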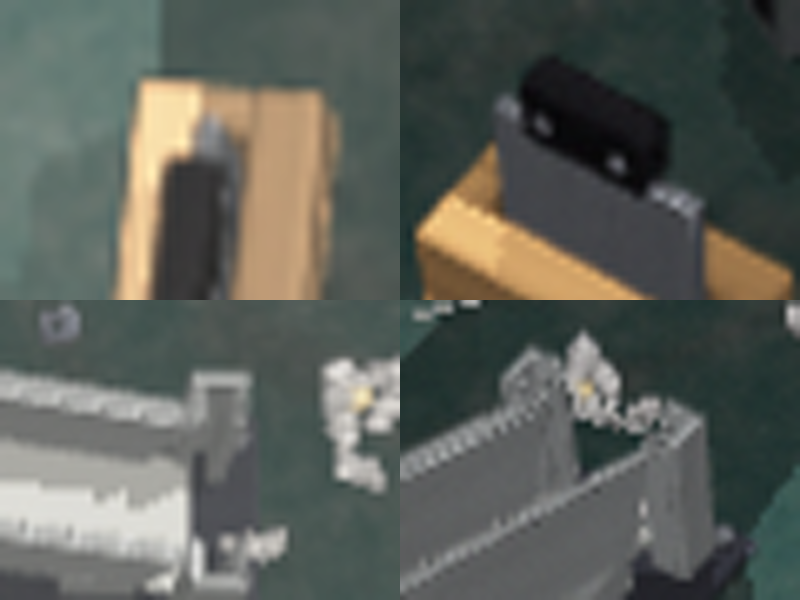

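```bash
python3 - <<'E'
import cv2,numpy as np
s=cv2.imread("pics/scene0.png");t=cv2.imread("pics/top0.png")
def c(im,x0,y0,w,h,k,n):
    o=cv2.resize(im[y0:y0+h,x0:x0+w],None,fx=k,fy=k,interpolation=cv2.INTER_CUBIC)
    for i in range(0,w,10): cv2.putText(o,str(x0+i),(i*k,10),0,.35,(0,255,255),1); cv2.line(o,(i*k,12),(i*k,18),(0,255,255),1)
    for i in range(0,h,10): cv2.putText(o,str(y0+i),(0,i*k+4),0,.35,(0,255,255),1)
    cv2.imwrite(n,o)
c(t,275,115,115,65,7,"pics/ch_t.png")
c(s,208,135,105,100,6,"pics/ch_s.png")
E
```

```text
(no output)
```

View pics/ch_t.png

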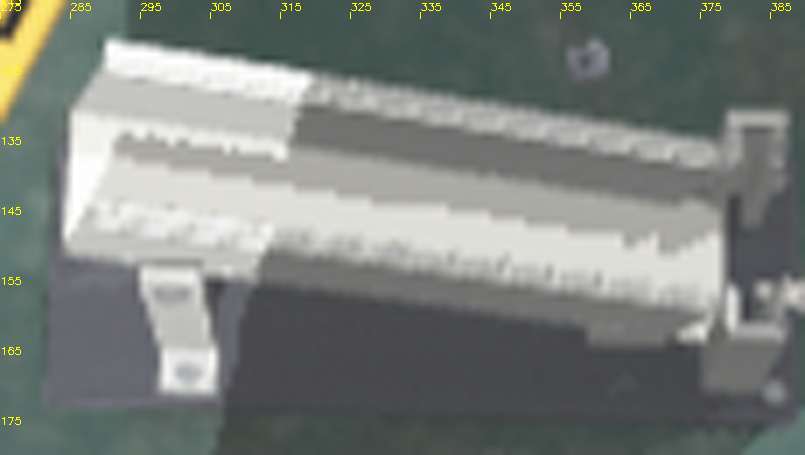

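View pics/ch_s.png

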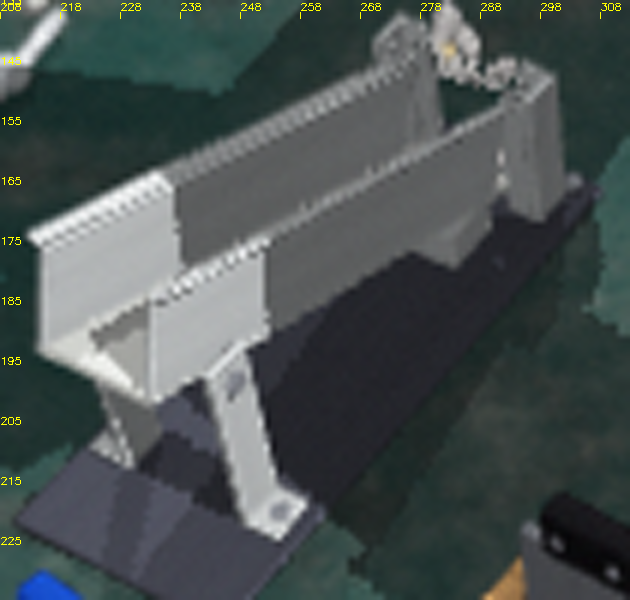

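```bash
python3 - <<'E'
from h import *
np.set_printoptions(precision=1,suppress=True)
print("floor hi far",*tri((214.7,193.7),(285,130.4)));print("floor hi near",*tri((233.3,201.7),(284.3,149.3)))
print("wall top hi far out",*tri((213.2,174.5),(290.3,120.4)))
print("foot near-hi corner? scene",at_z("scene",(261,221),6),"top",at_z("top",(281.5,172.5),6))
print("guide top ctr",at_z("top",(383,147),79))
for p in [(379,131),(387.5,131),(380,161.5),(386.3,161.5)]: print(p,at_z("top",p,79))
print("foot low near corner", at_z("top",(389,174.5),6), at_z("scene",(307.5,167),6))
print("guide top near",*tri((300.5,148.5),(387,162)))
print("guide top far",*tri((274.7,137),(383,131)))
print("plate",*tri((309.7,222.3),(290.1,220.3)))
print("A",*tri((338.6,203.5),(353.3,224.3)));print("B",*tri((374.9,149.9),(437.2,225.6)))
print("bolt",at_z("top",(398,231),6)); print("tape",at_z("top",(228,227),30))
E
```

```text
floor hi far [702.9 114.6 103.4] 1.8882779750859076
floor hi near [653.2 114.4 103.5] 4.720632498628238
wall top hi far out [709.9  97.1 145.5] 3.096260875751405
foot near-hi corner? scene [620.7  73.5   6. ] top [624.7 134.2   6. ]
guide top ctr [ 669.1 -125.    79. ]
(379, 131) [ 711.  -116.4   79. ]
(387.5, 131) [ 710.9 -137.5   79. ]
(380, 161.5) [ 631.8 -116.6   79. ]
(386.3, 161.5) [ 631.8 -132.    79. ]
foot low near corner [ 618.7 -149.6    6. ] [ 614.  -141.4    6. ]
guide top near [ 631.1 -135.5   71.2] 3.8628983622072166
guide top far [ 704.  -125.8   89.1] 5.844821470430821
plate [475.6  94.3 116.4] 12.354529961176976
A [480.7 -54.9  16.7] 9.823897875617675
B [ 475.2 -263.9   30. ] 10.680889653008581
bolt [ 469.6 -168.2    6. ]
tape [476.  263.6  30. ]
```

```bash
cat > ov.py <<'E'
from h import *
def Rz(a): return np.array([[np.cos(a),-np.sin(a),0],[np.sin(a),np.cos(a),0],[0,0,1]])
def Ry(a): return np.array([[np.cos(a),0,np.sin(a)],[0,1,0],[-np.sin(a),0,np.cos(a)]])
CH=dict(X=670.,Y=-120.5,yaw=np.radians(88.3),zo=17.7)
def chute(P,c=CH): return np.array(P,float)@Rz(c['yaw']).T+[c['X'],c['Y'],0]
def trough(P,c=CH): return chute(np.array(P,float)@Ry(-.35).T+[0,0,c['zo']],c)
def segs(c=CH):
    L=[]
    for s in(-23,23):
        L+=[(trough([0,s,0],c),trough([250,s,0],c)),(trough([18,s,42],c),trough([250,s,42],c)),(trough([250,s,0],c),trough([250,s,42],c))]
    L+=[(trough([250,-23,0],c),trough([250,23,0],c)),(trough([0,-23,0],c),trough([0,23,0],c))]
    for z in(6,79):
        q=[chute(p,c) for p in([-8.5,-37,z],[-.5,-37,z],[-.5,37,z],[-8.5,37,z])]
        L+=[(q[i],q[(i+1)%4]) for i in range(4)]
    return L
def box(p,R,d):
    c=np.array([[a,b,e] for a in(-1,1) for b in(-1,1) for e in(-1,1)])*np.array(d)/2
    w=c@R.T+p; return [(w[i],w[j]) for i in range(8) for j in range(i+1,8) if bin(i^j).count('1')==1]
def draw(img,n,L,x0,y0,w,h,k,out,col=(0,0,255)):
    o=cv2.resize(img[y0:y0+h,x0:x0+w],None,fx=k,fy=k,interpolation=cv2.INTER_CUBIC)
    for a,b in L:
        q=(proj(n,[a,b])-[x0,y0]+.5)*k
        cv2.line(o,tuple(int(v) for v in q[0]),tuple(int(v) for v in q[1]),col,1,cv2.LINE_AA)
    if out: cv2.imwrite(out,o)
    return o
E
python3 - <<'E'
from ov import *
s=cv2.imread("pics/scene0.png");t=cv2.imread("pics/top0.png")
L=segs()
draw(t,"top",L,275,115,115,65,7,"pics/o_t.png");draw(s,"scene",L,208,132,105,95,6,"pics/o_s.png")
np.set_printoptions(precision=1,suppress=True)
print(*tri((307.6,225.5),(294.5,220.5)), at_z("top",(294.5,220.5),109))
cv2.imwrite("pics/h_t.png",np.hstack([draw(t,"top",[],278,195,40,60,10,None),draw(s,"scene",[],280,205,40,60,10,None)]))
E
```

```text
[481.6  87.7  92.7] 5.6880226318927 [482.   87.1 109. ]
```

View pics/o_t.png

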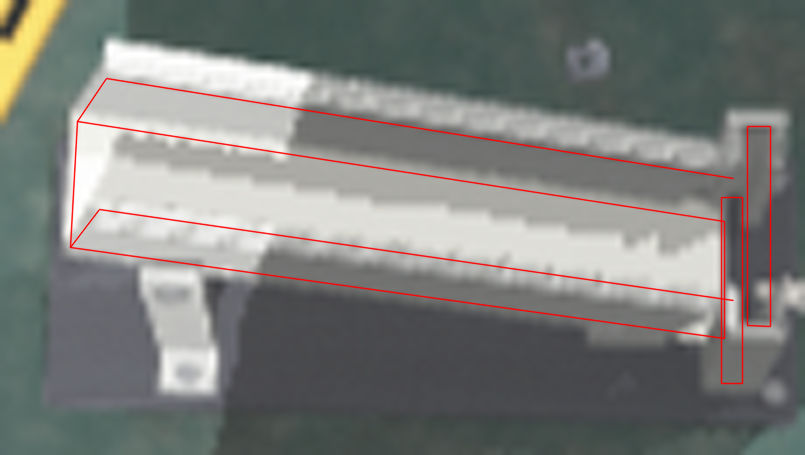

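View pics/o_s.png

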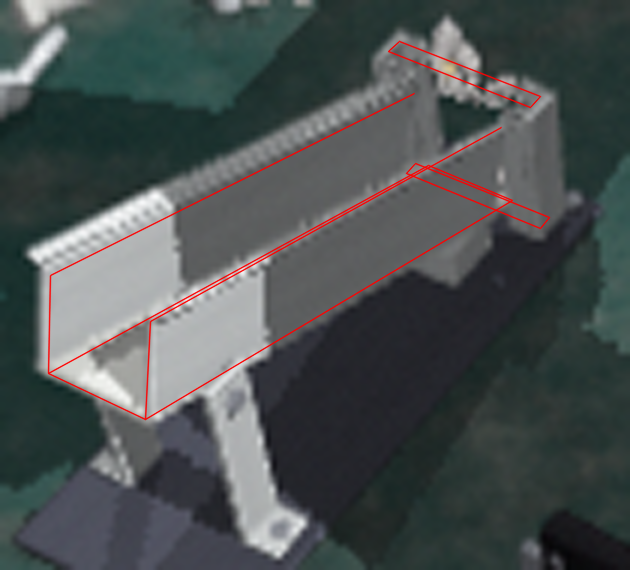

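View pics/h_t.png

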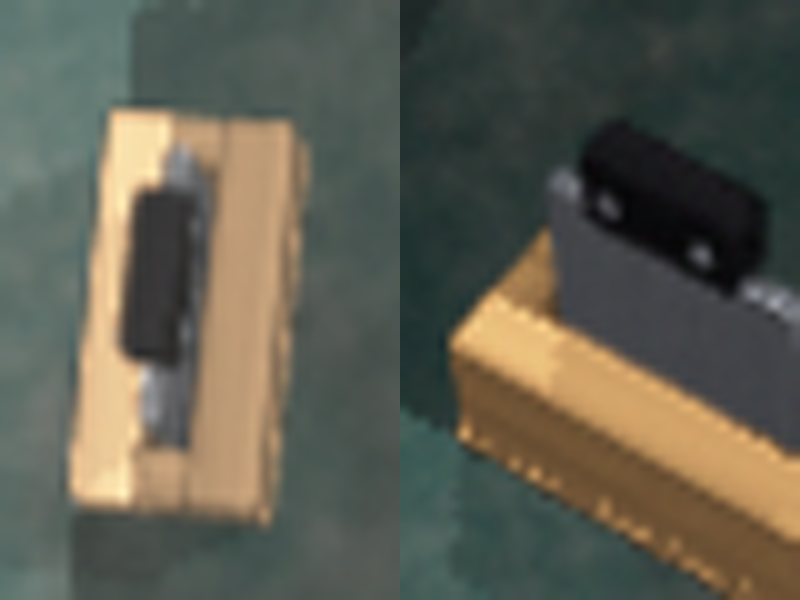

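```bash
cat > ovtest.py <<'E'
from ov import *
import sys
s=cv2.imread("pics/scene0.png");t=cv2.imread("pics/top0.png")
X,Y,yw,zo=map(float,sys.argv[1:5])
c=dict(X=X,Y=Y,yaw=np.radians(yw),zo=zo)
L=segs(c)
a=draw(t,"top",L,280,115,115,60,7,None);b=draw(s,"scene",L,208,132,105,95,6,None)
cv2.imwrite("pics/ot_%s.png"%sys.argv[5],a);cv2.imwrite("pics/os_%s.png"%sys.argv[5],b)
E
python3 ovtest.py 671 -121 87.7 20 a
```

```text
(no output)
```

View pics/ot_a.png

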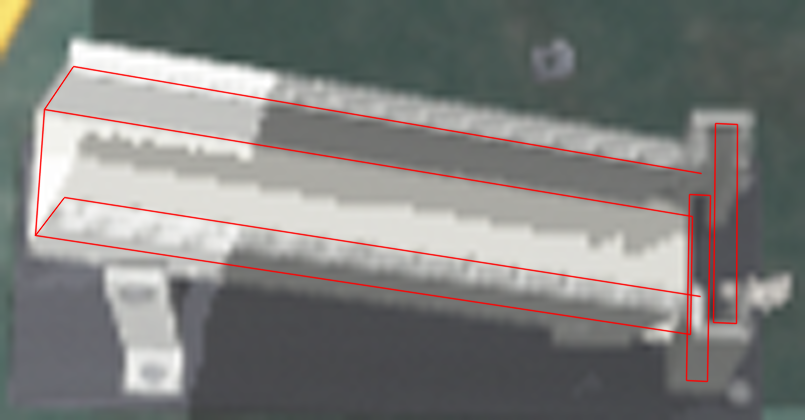

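View pics/os_a.png

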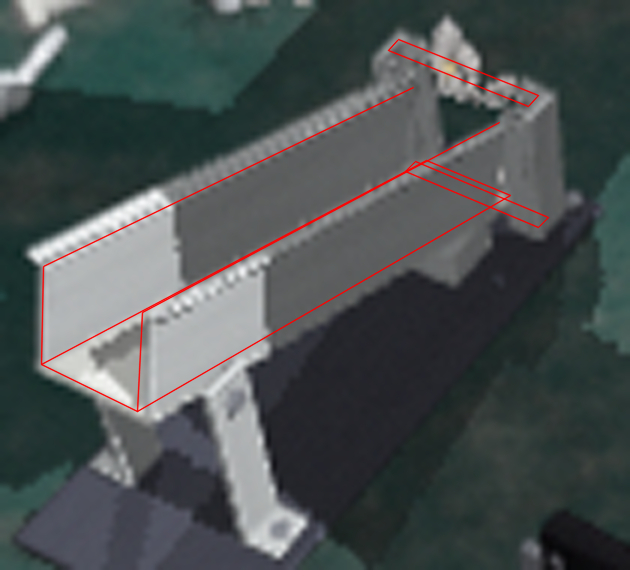

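```bash
sed -i "s/^CH=.*/CH=dict(X=671.,Y=-119.5,yaw=np.radians(87.7),zo=20.)/" ov.py; python3 - <<'E'
from ov import *
np.set_printoptions(precision=1,suppress=True)
f=lambda c:(c[0]/10-.5+278,c[1]/10-.5+195)
P=[at_z("top",f(c),109) for c in[(135,190),(195,193),(178,366),(122,357)]]
for p in P:print(p)
print("ctr",np.mean(P,0)); 
u=P[0]-P[3];v=P[1]-P[2];print(np.degrees(np.arctan2(u[1],u[0])),np.degrees(np.arctan2(v[1],v[0])),np.linalg.norm(u),np.linalg.norm(v))
# holder top
H=[at_z("top",f(c),40) for c in[(108,108),(298,120),(270,522),(70,500)]]
for p in H:print(p)
print(np.mean(H,0)); u=H[0]-H[3];v=H[1]-H[2];print(np.degrees(np.arctan2(u[1],u[0])),np.degrees(np.arctan2(v[1],v[0])))
c=np.mean(P,0);yaw=np.radians(float(-86))
s=cv2.imread("pics/scene0.png");t=cv2.imread("pics/top0.png")
for yd in (-3.5,):
    a=np.radians(yd);R=Rz(a) # x' along world x = plate y
    p=np.array([c[0],c[1],97]);L=box(p,R,[40,14,24])+box(p-[0,0,52],R,[66,6,80])
    cv2.imwrite("pics/h2.png",np.hstack([draw(t,"top",L,278,195,40,60,10,None),draw(s,"scene",L,280,205,50,60,8,None)[:600].repeat(1,0) if 0 else draw(s,"scene",L,285,205,40,60,10,None)]))
E
```

```text
[498.3  95.5 109. ]
[497.6  81.6 109. ]
[457.6  84.8 109. ]
[459.6  97.7 109. ]
ctr [478.3  89.9 109. ]
-3.3104889396915804 -4.629052459287699 38.73749592746859 40.147055158901566
[530.1 110.2  40. ]
[527.   62.4  40. ]
[426.8  68.2  40. ]
[432.  117.6  40. ]
[479.   89.6  40. ]
-4.301343188790735 -3.2838894390100424
```

View pics/h2.png

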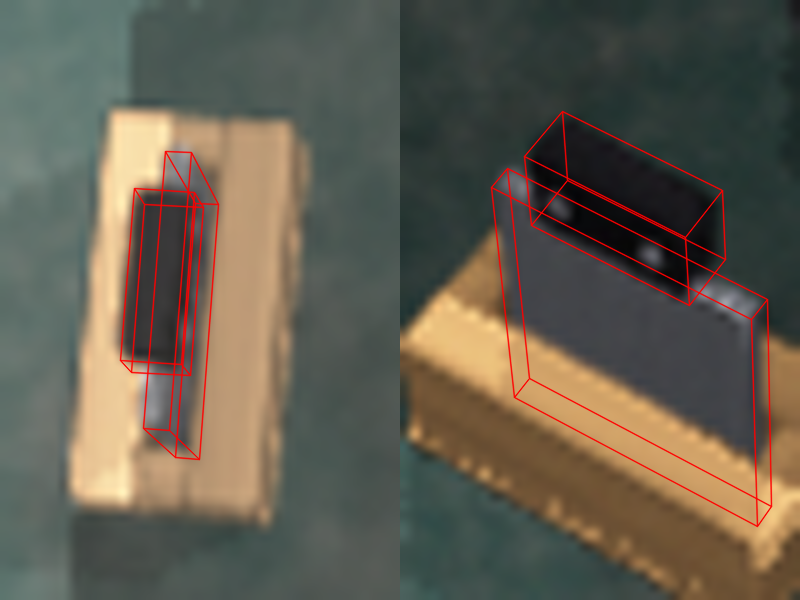

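```bash
cat > mv.py <<'E'
import numpy as np, json, sys, os
from scipy.spatial.transform import Rotation as Ro, Slerp
F="cmd.json"
def load():
    if os.path.exists(F):
        d=json.load(open(F));return np.array(d["p"]),Ro.from_matrix(d["R"])
    return np.array([213.517,-560.728,303.892]),Ro.from_euler("xyz",[-90,0,-159.156],degrees=True)
def down(zang): return Ro.from_euler("xyz",[-90,0,zang-90],degrees=True)
def plan(way,save=True):
    """way: list of (pos mm, Rotation or None, nrows); total rows 10"""
    p0,R0=load();rows=[];p,R=p0,R0
    for pos,Rt,n in way:
        pos=p if pos is None else np.array(pos,float);Rt=R if Rt is None else Rt
        w=(R.inv()*Rt).as_rotvec()
        for i in range(1,n+1):
            f=i/n
            q=p+(pos-p)*f;Q=R*Ro.from_rotvec(w*f)
            rows.append(list(np.round(R0.inv().apply(q-p0)/1000,4)+0.)+list(np.round((R0.inv()*Q).as_rotvec(),3)+0.))
        p,R=pos,Rt
    assert len(rows)==10,len(rows)
    pr=p0;Rr=R0
    for q in rows:
        a=p0+R0.apply(np.array(q[:3]))*1000;B=R0*Ro.from_rotvec(q[3:])
        d=np.linalg.norm(a-pr);g=np.degrees((Rr.inv()*B).magnitude())
        if d>62 or g>10.6: print("LIMIT",d,g)
        pr,Rr=a,B
    print("["+",\n".join(str([float(v) for v in q]) for q in rows)+"]")
    if save: json.dump(dict(p=pr.tolist(),R=Rr.as_matrix().tolist()),open(F,"w"))
def compact():pass
E
python3 - <<'E'
from mv import *
plan([([346,-235,300],down(8.5),10)])
plan([([478.5,89.8,240],down(86.1),10)])
E
```

```text
[[-0.024, 0.0004, -0.0257, 0.0, -0.136, 0.0],
[-0.0479, 0.0008, -0.0515, 0.0, -0.271, 0.0],
[-0.0719, 0.0012, -0.0772, 0.0, -0.407, 0.0],
[-0.0959, 0.0016, -0.1029, 0.0, -0.542, 0.0],
[-0.1199, 0.0019, -0.1286, 0.0, -0.678, 0.0],
[-0.1438, 0.0023, -0.1544, 0.0, -0.813, 0.0],
[-0.1678, 0.0027, -0.1801, 0.0, -0.949, 0.0],
[-0.1918, 0.0031, -0.2058, 0.0, -1.084, 0.0],
[-0.2157, 0.0035, -0.2315, 0.0, -1.22, 0.0],
[-0.2397, 0.0039, -0.2573, 0.0, -1.355, 0.0]]
[[-0.0302, 0.006, 0.0179, 0.0, -0.135, 0.0],
[-0.0603, 0.012, 0.0358, 0.0, -0.271, 0.0],
[-0.0905, 0.018, 0.0537, 0.0, -0.406, 0.0],
[-0.1207, 0.024, 0.0716, 0.0, -0.542, 0.0],
[-0.1508, 0.03, 0.0895, 0.0, -0.677, 0.0],
[-0.181, 0.036, 0.1074, 0.0, -0.813, 0.0],
[-0.2112, 0.042, 0.1253, 0.0, -0.948, 0.0],
[-0.2413, 0.048, 0.1432, 0.0, -1.084, 0.0],
[-0.2715, 0.054, 0.1611, 0.0, -1.219, 0.0],
[-0.3017, 0.06, 0.179, 0.0, -1.355, 0.0]]
```

>>> arm_command:
  increments:
    - [-0.024,0,-0.0257,0,-0.136,0]
    - [-0.0479,0.0008,-0.0515,0,-0.271,0]
    - [-0.0719,0.0012,-0.0772,0,-0.407,0]
    - [-0.0959,0.0016,-0.1029,0,-0.542,0]
    - [-0.1199,0.0019,-0.1286,0,-0.678,0]
    - [-0.1438,0.0023,-0.1544,0,-0.813,0]
    - [-0.1678,0.0027,-0.1801,0,-0.949,0]
    - [-0.1918,0.0031,-0.2058,0,-1.084,0]
    - [-0.2157,0.0035,-0.2315,0,-1.22,0]
    - [-0.2397,0.0039,-0.2573,0,-1.355,0]
  jaw: 0
  force: 40

```text
time: 2.45
tool_pos: [346.3, -233.9, 300.2]
tcp_rot: [-90.0, -0.0, -81.3]
ft_force: [0.2, 0.9, 0.5]
finger_gap: 42.6
```

>>> arm_command:
  increments:
    - [-0.0302,0.006,0.0179,0,-0.135,0]
    - [-0.0603,0.012,0.0358,0,-0.271,0]
    - [-0.0905,0.018,0.0537,0,-0.406,0]
    - [-0.1207,0.024,0.0716,0,-0.542,0]
    - [-0.1508,0.03,0.0895,0,-0.677,0]
    - [-0.181,0.036,0.1074,0,-0.813,0]
    - [-0.2112,0.042,0.1253,0,-0.948,0]
    - [-0.2413,0.048,0.1432,0,-1.084,0]
    - [-0.2715,0.054,0.1611,0,-1.219,0]
    - [-0.3017,0.06,0.179,0,-1.355,0]

```text
time: 3.7
tool_pos: [478.9, 91.0, 240.0]
tcp_rot: [-90.0, -0.0, -3.6]
ft_force: [0.5, 0.1, -0.2]
finger_gap: 42.8
```

```bash
python3 - <<'E'
from ov import *
np.set_printoptions(precision=2,suppress=True)
t=r.snapshot("top")[:,:,::-1].copy();s=r.snapshot("scene")[:,:,::-1].copy()
q=r.sense();print(q["tool_pos"],q["tcp_rot"],q["joint_pos"])
p=np.array([478.7,90,97.]);R=Rz(np.radians(-3.9));L=box(p,R,[40,14,24])
tp=q["tool_pos"];L+=box(tp-[0,0,36.3],R,[22,42.6,72.6])
cv2.imwrite("pics/g1.png",np.hstack([draw(t,"top",L,255,180,80,80,5,None),draw(s,"scene",L,270,150,80,100,5,None)[:400]]))
E
```

```text
[478.8   92.33 239.33] [-89.95   0.04  -3.53] [  4.85  -7.87 107.38   0.06  80.52 -81.62]
```

View pics/g1.png

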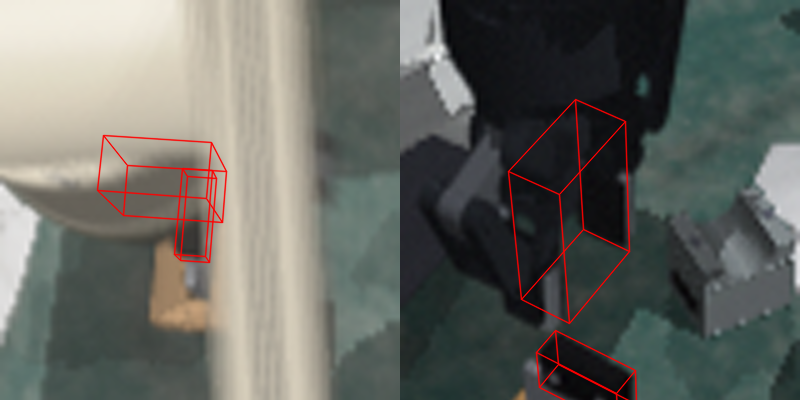

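```bash
python3 - <<'E'
from h import *
np.set_printoptions(precision=2,suppress=True)
for i in range(4):
    q=r.sense();print(q["time"],q["tool_pos"],q["tcp_rot"],q["qd"],q["joint_efforts"]);r.snapshot("top")
E
```

```text
3.8 [478.8   92.33 239.33] [-89.95   0.04  -3.53] [-2.72 -1.82  1.18 -1.51  1.45  3.23] [  1.24 -40.97 -49.58   0.33  -0.43  -0.86]
3.85 [478.48  91.02 239.58] [-90.     0.05  -3.75] [-2.03 -1.53  0.83 -0.72  0.57  1.24] [  1.21 -40.9  -49.17   0.31  -0.26  -0.42]
3.9 [478.39  90.16 239.81] [-90.02   0.04  -3.87] [-1.4  -1.03  0.46 -0.24  0.09  0.37] [  1.   -40.9  -48.98   0.17  -0.11  -0.15]
3.95 [478.38  89.61 240.  ] [-90.02   0.02  -3.93] [-1.04 -0.72  0.25  0.02  0.   -0.04] [  0.79 -40.95 -48.87   0.09  -0.04  -0.05]
```

```bash
python3 - <<'E'
from mv import *
plan([([478.6,89.8,154],down(86.1),7),(None,None,3)])
E
```

```text
[[0.0, 0.0123, 0.0, 0.0, 0.0, 0.0],
[0.0, 0.0246, 0.0, 0.0, 0.0, 0.0],
[0.0, 0.0369, 0.0, 0.0, 0.0, 0.0],
[0.0, 0.0491, 0.0, 0.0, 0.0, 0.0],
[0.0001, 0.0614, 0.0, 0.0, 0.0, 0.0],
[0.0001, 0.0737, 0.0, 0.0, 0.0, 0.0],
[0.0001, 0.086, 0.0, 0.0, 0.0, 0.0],
[0.0001, 0.086, 0.0, 0.0, 0.0, 0.0],
[0.0001, 0.086, 0.0, 0.0, 0.0, 0.0],
[0.0001, 0.086, 0.0, 0.0, 0.0, 0.0]]
```

>>> arm_command:
  increments:
    - [0,0.0123,0,0,0,0]
    - [0,0.0246,0,0,0,0]
    - [0,0.0369,0,0,0,0]
    - [0,0.0491,0,0,0,0]
    - [0,0.0614,0,0,0,0]
    - [0,0.0737,0,0,0,0]
    - [0.0001,0.086,0,0,0,0]
    - [0.0001,0.086,0,0,0,0]
    - [0.0001,0.086,0,0,0,0]
    - [0.0001,0.086,0,0,0,0]

```text
time: 5.25
tool_pos: [479.1, 89.9, 154.7]
tcp_rot: [-90.0, -0.1, -3.9]
ft_force: [0.8, 0.2, -0.0]
finger_gap: 42.7
```

>>> arm_command:
  increments:
    - [0,0,0,0,0,0]
    - [0,0,0,0,0,0]
    - [0,0,0,0,0,0]
    - [0,0,0,0,0,0]
    - [0,0,0,0,0,0]
    - [0,0,0,0,0,0]
    - [0,0,0,0,0,0]
    - [0,0,0,0,0,0]
    - [0,0,0,0,0,0]
    - [0,0,0,0,0,0]
  jaw: 1
  force: 60

```text
time: 6.5
tool_pos: [479.0, 89.9, 154.5]
tcp_rot: [-90.0, -0.1, -3.9]
ft_force: [1.1, 0.5, 4.9]
finger_gap: 12.9
```

```bash
python3 - <<'E'
from mv import *
plan([([478.6,89.8,205],None,4),([478.6,89.8,280],None,3),([510,60,280],None,3)])
plan([([671,-124,275],down(87.7),8),(None,None,2)])
E
```

```text
[[0.0, -0.0128, 0.0, 0.0, 0.0, 0.0],
[0.0, -0.0255, 0.0, 0.0, 0.0, 0.0],
[0.0, -0.0383, 0.0, 0.0, 0.0, 0.0],
[0.0, -0.051, 0.0, 0.0, 0.0, 0.0],
[0.0, -0.076, 0.0, 0.0, 0.0, 0.0],
[0.0, -0.101, 0.0, 0.0, 0.0, 0.0],
[0.0, -0.126, 0.0, 0.0, 0.0, 0.0],
[0.0111, -0.126, -0.0092, 0.0, 0.0, 0.0],
[0.0222, -0.126, -0.0184, 0.0, 0.0, 0.0],
[0.0333, -0.126, -0.0276, 0.0, 0.0, 0.0]]
[[0.0216, 0.0006, -0.0216, 0.0, -0.003, 0.0],
[0.0433, 0.0012, -0.0432, 0.0, -0.007, 0.0],
[0.0649, 0.0019, -0.0648, 0.0, -0.01, 0.0],
[0.0866, 0.0025, -0.0863, 0.0, -0.014, 0.0],
[0.1082, 0.0031, -0.1079, 0.0, -0.017, 0.0],
[0.1298, 0.0037, -0.1295, 0.0, -0.021, 0.0],
[0.1515, 0.0044, -0.1511, 0.0, -0.024, 0.0],
[0.1731, 0.005, -0.1727, 0.0, -0.028, 0.0],
[0.1731, 0.005, -0.1727, 0.0, -0.028, 0.0],
[0.1731, 0.005, -0.1727, 0.0, -0.028, 0.0]]
```

>>> arm_command:
  increments:
    - [0,-0.0128,0,0,0,0]
    - [0,-0.0255,0,0,0,0]
    - [0,-0.0383,0,0,0,0]
    - [0,-0.051,0,0,0,0]
    - [0,-0.076,0,0,0,0]
    - [0,-0.101,0,0,0,0]
    - [0,-0.126,0,0,0,0]
    - [0.0111,-0.126,-0.0092,0,0,0]
    - [0.0222,-0.126,-0.0184,0,0,0]
    - [0.0333,-0.126,-0.0276,0,0,0]

```text
time: 7.75
tool_pos: [510.2, 59.0, 278.5]
tcp_rot: [-90.0, 0.1, -3.9]
ft_force: [-0.1, 0.5, -1.3]
finger_gap: 13.2
```

>>> arm_command:
  increments:
    - [0.0216,0.0006,-0.0216,0,-0.003,0]
    - [0.0433,0.0012,-0.0432,0,-0.007,0]
    - [0.0649,0.0019,-0.0648,0,-0.01,0]
    - [0.0866,0.0025,-0.0863,0,-0.014,0]
    - [0.1082,0.0031,-0.1079,0,-0.017,0]
    - [0.1298,0.0037,-0.1295,0,-0.021,0]
    - [0.1515,0.0044,-0.1511,0,-0.024,0]
    - [0.1731,0.005,-0.1727,0,-0.028,0]
    - [0.1731,0.005,-0.1727,0,-0.028,0]
    - [0.1731,0.005,-0.1727,0,-0.028,0]

```text
time: 9.0
tool_pos: [670.5, -124.2, 273.5]
tcp_rot: [-90.0, 0.1, -2.3]
ft_force: [0.9, -0.7, -1.3]
finger_gap: 13.0
```

```bash
python3 - <<'E'
from ov import *
np.set_printoptions(precision=2,suppress=True)
t=r.snapshot("top")[:,:,::-1].copy();s=r.snapshot("scene")[:,:,::-1].copy()
cv2.imwrite("pics/t2.png",t);cv2.imwrite("pics/s2.png",s)
q=r.sense();print(q["tool_pos"],q["tcp_rot"],q["joint_pos"],q["ft_force"],q["finger_gap"])
R=Rz(np.radians(q["tcp_rot"][2]))
p=q["tool_pos"]-[0,0,57.5];L=box(p,R,[40,14,24])+box(p-[0,0,52],R,[66,6,80])+segs()
cv2.imwrite("pics/g2.png",np.hstack([draw(t,"top",L,345,110,60,75,7,None),draw(s,"scene",L,245,65,60,120,7,None)[200:725]]))
E
```

```text
[ 670.55 -123.49  274.44] [-89.97   0.06  -2.26] [ -14.75   20.92   72.68    0.01   86.46 -102.49] [-0.46 -0.2  -1.43] 12.792653022993155
```

View pics/g2.png

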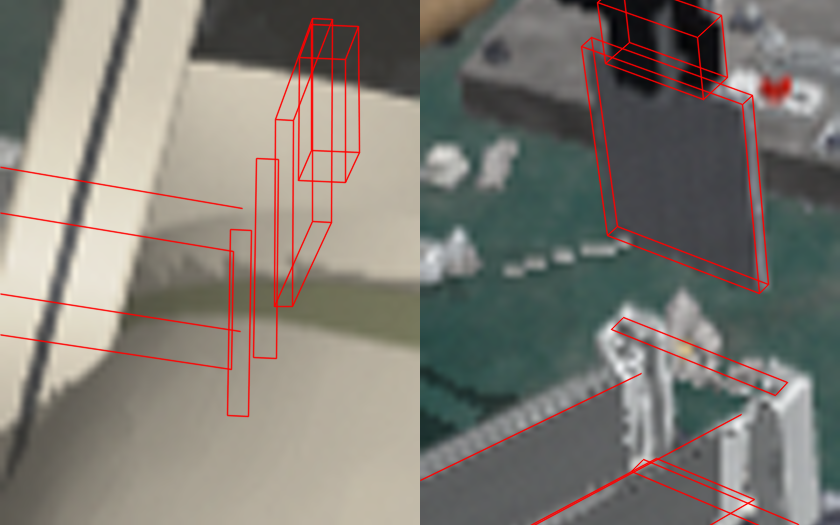

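```bash
python3 - <<'E'
from ov import *
s=cv2.imread("pics/s2.png")
a=draw(s,"scene",[],262,95,50,38,15,None);b=draw(s,"scene",segs(),262,95,50,38,15,None)
cv2.imwrite("pics/g3.png",cv2.resize(np.vstack([draw(s,"scene",[],268,102,44,27,18,None),draw(s,"scene",segs(),268,102,44,27,18,None)]),None,fx=1,fy=.6) if 0 else draw(s,"scene",[],266,104,40,34,18,None))
cv2.imwrite("pics/g4.png",draw(s,"scene",segs(),266,104,40,34,18,None))
E
```

```text
(no output)
```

View pics/g3.png

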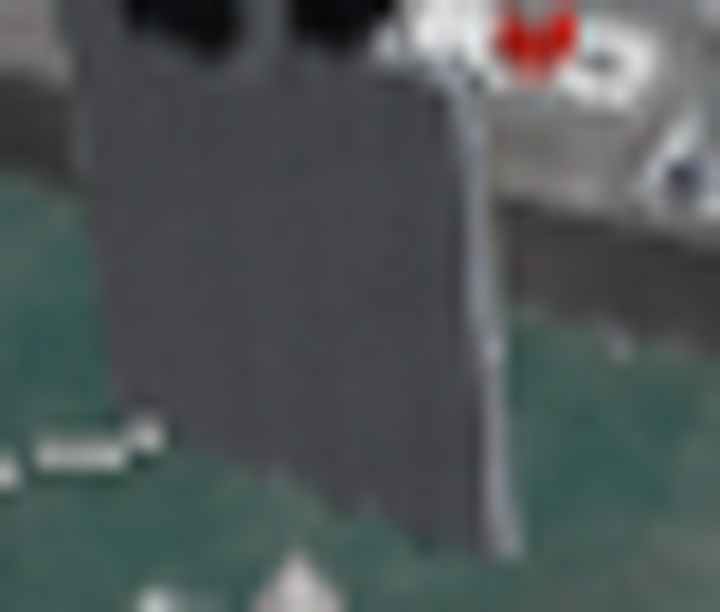

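```bash
python3 - <<'E'
from ov import *
s=cv2.imread("pics/s2.png")
a=draw(s,"scene",[],268,132,40,44,10,None);b=draw(s,"scene",segs(),268,132,40,44,10,None)
cv2.imwrite("pics/g5.png",np.hstack([a,b]))
E
```

```text
(no output)
```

View pics/g5.png

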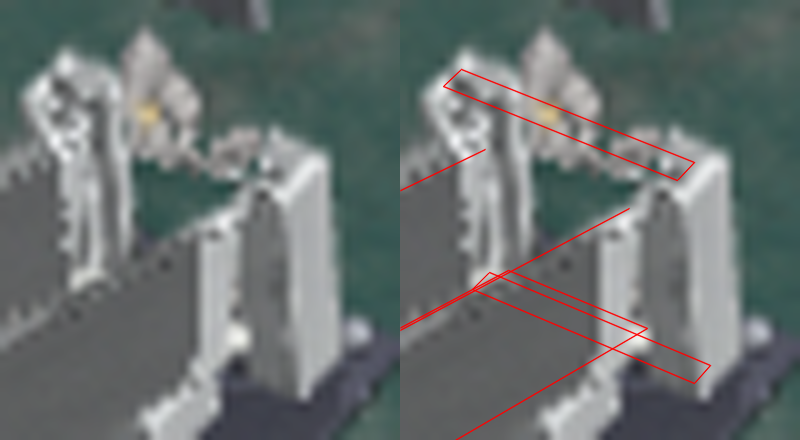

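>>> arm_command:
  increments:
    - [0,0.01,0,0,0,0]
    - [0,0.02,0,0,0,0]
    - [0,0.03,0,0,0,0]
    - [0,0.037,0,0,0,0]
    - [0,0.044,0,0,0,0]
    - [0,0.05,0,0,0,0]
    - [0,0.056,0,0,0,0]
    - [0,0.061,0,0,0,0]
    - [0,0.065,0,0,0,0]
    - [0,0.065,0,0,0,0]

```text
time: 10.35
tool_pos: [670.8, -124.2, 209.5]
tcp_rot: [-90.0, 0.0, -2.3]
ft_force: [-0.4, -1.3, -2.0]
finger_gap: 12.7
```

>>> arm_command:
  increments:
    - [0,0.006,0,0,0,0]
    - [0,0.012,0,0,0,0]
    - [0,0.018,0,0,0,0]
    - [0,0.024,0,0,0,0]
    - [0,0.03,0,0,0,0]
    - [0,0.036,0,0,0,0]
    - [0,0.042,0,0,0,0]
    - [0,0.047,0,0,0,0]
    - [0,0.05,0,0,0,0]
    - [0,0.05,0,0,0,0]

```text
time: 11.6
tool_pos: [670.8, -124.0, 159.4]
tcp_rot: [-90.0, 0.0, -2.3]
ft_force: [0.6, -2.5, -4.0]
finger_gap: 13.2
```

```bash
python3 - <<'E'
from ov import *
s=r.snapshot("scene")[:,:,::-1].copy();t=r.snapshot("top")[:,:,::-1].copy()
q=r.sense();print(q["tool_pos"],q["ft_force"])
cv2.imwrite("pics/g6.png",np.hstack([draw(s,"scene",[],255,120,60,60,8,None),draw(t,"top",[],360,120,40,60,8,None)]))
E
```

```text
[ 670.76000999 -124.06188083  159.50803305] [ 0.1117848  -3.5795795  -3.93359995]
```

View pics/g6.png

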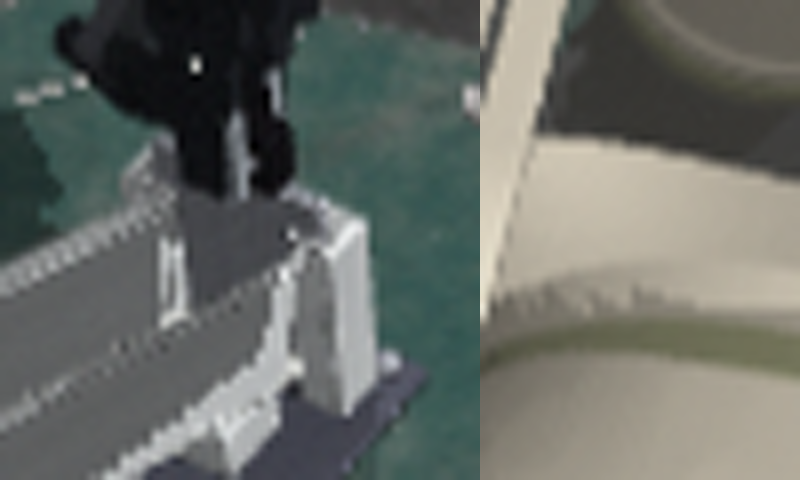

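Scene view: the plate is inside both guides, nearly down (guide tops at about (275,143) and (298,147)). I lower it to contact and release.

>>> arm_command:
  increments:
    - [0,0.001,0,0,0,0]
    - [0,0.002,0,0,0,0]
    - [0,0.003,0,0,0,0]
    - [0,0.0035,0,0,0,0]
    - [0,0.004,0,0,0,0]
    - [0,0.0045,0,0,0,0]
    - [0,0.005,0,0,0,0]
    - [0,0.005,0,0,0,0]
    - [0,0.005,0,0,0,0]
    - [0,0.005,0,0,0,0]

```text
time: 12.95
tool_pos: [671.1, -124.0, 155.6]
tcp_rot: [-90.0, -0.0, -2.3]
ft_force: [-2.5, -3.6, 4.7]
finger_gap: 13.2
```

>>> arm_command:
  increments:
    - [0,0,0,0,0,0]
    - [0,0,0,0,0,0]
    - [0,0,0,0,0,0]
    - [0,0,0,0,0,0]
    - [0,-0.01,0,0,0,0]
    - [0,-0.025,0,0,0,0]
    - [0,-0.04,0,0,0,0]
    - [0,-0.06,0,0,0,0]
    - [0,-0.08,0,0,0,0]
    - [0,-0.1,0,0,0,0]
  jaw: 0

```text
time: 14.2
tool_pos: [671.1, -124.0, 257.0]
tcp_rot: [-90.0, -0.1, -2.3]
ft_force: [-0.6, -0.5, 0.3]
finger_gap: 43.0
```

```bash
python3 - <<'E'
from ov import *
np.set_printoptions(precision=2,suppress=True)
s=r.snapshot("scene")[:,:,::-1].copy()
q=r.sense();print(q["time"],q["tool_pos"],q["tcp_rot"])
import json
d=json.load(open("cmd.json"));print(d["p"]);d["p"][2]=255.0;json.dump(d,open("cmd.json","w"))
c=chute([-4.5,0,98]);R=Rz(CH['yaw']);L=box(c,R,[14,40,24])+box(c-[0,0,52],R,[6,66,80])
cv2.imwrite("pics/g7.png",np.hstack([draw(s,"scene",[],255,110,50,70,8,None),draw(s,"scene",L,255,110,50,70,8,None)]))
t0=cv2.imread("pics/top0.png");s0=cv2.imread("pics/scene0.png")
f=lambda c:(c[0]/10-.5+333,c[1]/10-.5+204)
P=[at_z("top",f(c),50) for c in[(165,80),(330,190),(75,205)]]
for p in P:print(p)
u=P[1]-P[0];v=P[0]-P[2]
print(np.linalg.norm(u),np.linalg.norm(v),np.degrees(np.arctan2(u[1],u[0])),np.degrees(np.arctan2(v[1],v[0])),(P[1]+P[2])/2)
E
```

```text
14.25 [ 672.22 -124.33  260.51] [-90.06  -0.3   -2.28]
[670.9863646485694, -124.00823527605343, 274.99199999999996]
[512.79 -41.12  50.  ]
[485.54 -81.2   50.  ]
[481.79 -18.84  50.  ]
48.47114797829298 38.17623011416043 -124.20908407147417 -35.70046957620064 [483.66 -50.02  50.  ]
```

View pics/g7.png

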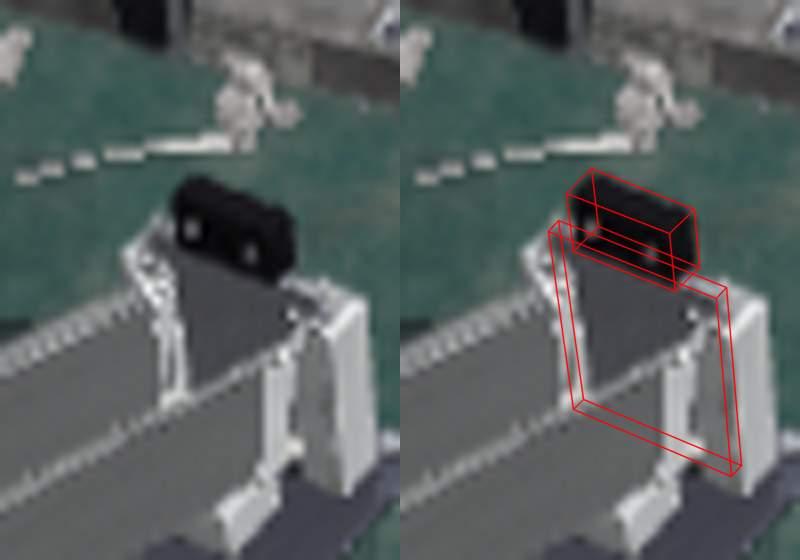

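```bash
python3 - <<'E'
from ov import *
np.set_printoptions(precision=2,suppress=True)
t=cv2.imread("pics/top0.png");s=cv2.imread("pics/scene0.png")
f=lambda c:(c[0]/10-.5+418,c[1]/10-.5+208)
P=[at_z("top",f(c),50) for c in[(120,78),(318,130),(280,285),(85,222)]]
for a,b in((0,1),(3,2),(3,0),(2,1)):
    u=P[b]-P[a];print(np.linalg.norm(u),np.degrees(np.arctan2(u[1],u[0])))
c=np.mean(P,0);print(c)
A=box([483.7,-50,25],Rz(np.radians(55.3)),[50,40,50])
B=box([c[0],c[1],25],Rz(np.radians(-103.5)),[50,40,50])
a=np.hstack([draw(t,"top",A,333,204,40,40,10,None),draw(s,"scene",A,318,180,40,40,10,None)])
b=np.hstack([draw(t,"top",B,418,204,40,40,10,None),draw(s,"scene",B,355,132,40,40,10,None)])
cv2.imwrite("pics/c2.png",cv2.resize(np.vstack([a,b]),None,fx=.75,fy=.75))
E
```

```text
50.00090405482619 -104.99795444287209
49.56542261379789 -108.20133895300728
36.978383663285484 -16.150420850502012
39.76050747884723 -16.809152146182566
[ 478.47 -257.57   50.  ]
```

View pics/c2.png

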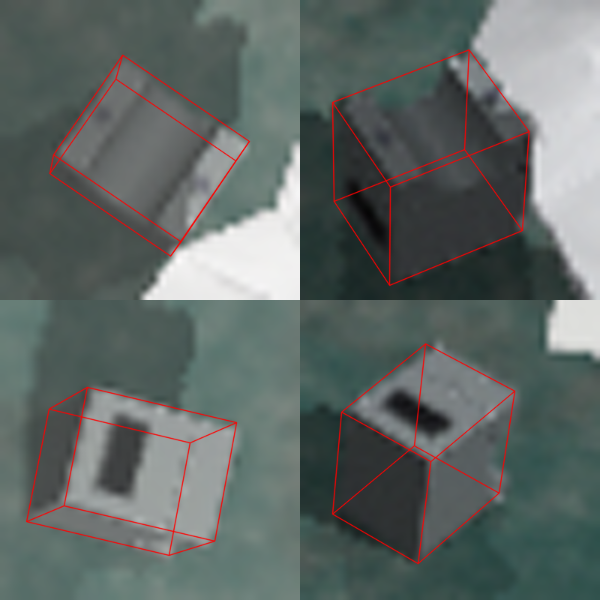

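```bash
python3 - <<'E'
from mv import *
plan([([483.7,-50,175],down(55.3),8),(None,None,2)])
plan([([483.7,-50,87],None,7),(None,None,3)])
E
```

```text
[[-0.0238, 0.01, 0.0083, 0.0, 0.071, 0.0],
[-0.0475, 0.02, 0.0166, 0.0, 0.141, 0.0],
[-0.0713, 0.03, 0.0249, 0.0, 0.212, 0.0],
[-0.095, 0.04, 0.0332, 0.0, 0.283, 0.0],
[-0.1188, 0.05, 0.0416, 0.0, 0.354, 0.0],
[-0.1426, 0.06, 0.0499, 0.0, 0.424, 0.0],
[-0.1663, 0.07, 0.0582, 0.0, 0.495, 0.0],
[-0.1901, 0.08, 0.0665, 0.0, 0.566, 0.0],
[-0.1901, 0.08, 0.0665, 0.0, 0.566, 0.0],
[-0.1901, 0.08, 0.0665, 0.0, 0.566, 0.0]]
[[0.0, 0.0126, 0.0, 0.0, 0.0, 0.0],
[0.0, 0.0251, 0.0, 0.0, 0.0, 0.0],
[0.0, 0.0377, 0.0, 0.0, 0.0, 0.0],
[0.0, 0.0503, 0.0, 0.0, 0.0, 0.0],
[0.0, 0.0629, 0.0, 0.0, 0.0, 0.0],
[0.0, 0.0754, 0.0, 0.0, 0.0, 0.0],
[0.0, 0.088, 0.0, 0.0, 0.0, 0.0],
[0.0, 0.088, 0.0, 0.0, 0.0, 0.0],
[0.0, 0.088, 0.0, 0.0, 0.0, 0.0],
[0.0, 0.088, 0.0, 0.0, 0.0, 0.0]]
```

>>> arm_command:
  increments:
    - [-0.0238,0.01,0.0083,0,0.071,0]
    - [-0.0475,0.02,0.0166,0,0.141,0]
    - [-0.0713,0.03,0.0249,0,0.212,0]
    - [-0.095,0.04,0.0332,0,0.283,0]
    - [-0.1188,0.05,0.0416,0,0.354,0]
    - [-0.1426,0.06,0.0499,0,0.424,0]
    - [-0.1663,0.07,0.0582,0,0.495,0]
    - [-0.1901,0.08,0.0665,0,0.566,0]
    - [-0.1901,0.08,0.0665,0,0.566,0]
    - [-0.1901,0.08,0.0665,0,0.566,0]
  jaw: -0.5

```text
time: 15.5
tool_pos: [484.6, -50.3, 175.9]
tcp_rot: [-90.0, -0.1, -34.6]
ft_force: [-0.7, 0.4, 0.8]
finger_gap: 64.3
```

```bash
python3 - <<'E'
from ov import *
np.set_printoptions(precision=2,suppress=True)
s=r.snapshot("scene")[:,:,::-1].copy()
q=r.sense();print(q["time"],q["tool_pos"],q["tcp_rot"],q["finger_gap"])
A=box([483.7,-50,25],Rz(np.radians(55.3)),[50,40,50])
cv2.imwrite("pics/a1.png",draw(s,"scene",A,300,120,80,100,6,None))
E
```

```text
15.55 [484.9  -50.4  176.05] [-89.96  -0.11 -34.65] 63.95290471380369
```

View pics/a1.png

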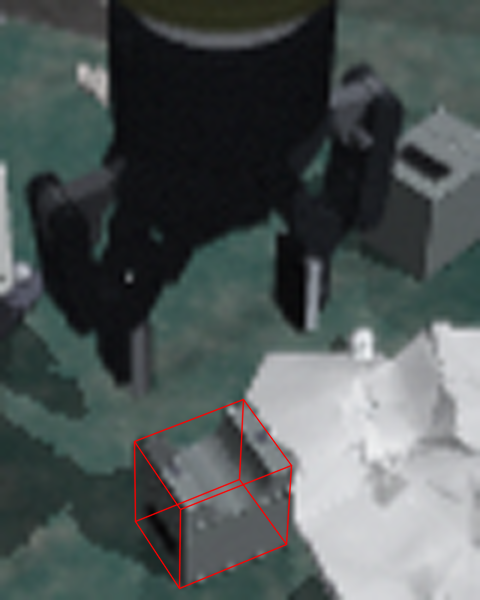

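>>> arm_command:
  increments:
    - [0,0.0126,0,0,0,0]
    - [0,0.0251,0,0,0,0]
    - [0,0.0377,0,0,0,0]
    - [0,0.0503,0,0,0,0]
    - [0,0.0629,0,0,0,0]
    - [0,0.0754,0,0,0,0]
    - [0,0.083,0,0,0,0]
    - [0,0.088,0,0,0,0]
    - [0,0.088,0,0,0,0]
    - [0,0.088,0,0,0,0]

```text
time: 16.8
tool_pos: [484.0, -50.1, 87.4]
tcp_rot: [-90.0, -0.0, -34.7]
ft_force: [-0.8, 0.3, 0.1]
finger_gap: 63.9
```

>>> arm_command:
  increments:
    - [0,0,0,0,0,0]
    - [0,0,0,0,0,0]
    - [0,0,0,0,0,0]
    - [0,0,0,0,0,0]
    - [0,0,0,0,0,0]
    - [0,0,0,0,0,0]
    - [0,0,0,0,0,0]
    - [0,-0.02,0,0,0,0]
    - [0,-0.04,0,0,0,0]
    - [0,-0.06,0,0,0,0]
  jaw: 1
  force: 40

```text
time: 18.05
tool_pos: [483.1, -49.8, 147.0]
tcp_rot: [-90.0, 0.1, -34.7]
ft_force: [0.2, 0.2, -0.8]
finger_gap: 49.3
```

```bash
cat >> mv.py <<'E'
def tpose(x,z,off=62.,y=0.):
    """TCP pose with point `off` ahead of TCP at trough (x,y,z)"""
    import ov
    T=lambda P:ov.trough(P)
    o=T([0,0,0]);tx=T([1,0,0])-o;ty=T([0,1,0])-o;tz=T([0,0,1])-o
    return T([x,y,z])+off*tz, Ro.from_matrix(np.stack([-ty,-tz,tx],1))
E
python3 - <<'E'
from mv import *
import json
d=json.load(open("cmd.json"));d["p"][2]=147.0;json.dump(d,open("cmd.json","w"))
p,R=tpose(110,100);print(p,R.as_euler("xyz",degrees=True))
plan([([483.7,-50,250],None,3),(p+[-40,0,0],R,7)])
plan([(p,R,4),(None,None,6)])
E
```

```text
[672.9175594  -71.75693945 209.8971383 ] [-6.99464772e+01 -7.25166467e-13 -2.30000000e+00]
[[0.0, -0.0343, 0.0, 0.0, 0.0, 0.0],
[0.0, -0.0687, 0.0, 0.0, 0.0, 0.0],
[0.0, -0.103, 0.0, 0.0, 0.0, 0.0],
[0.0193, -0.0973, 0.0096, 0.049, -0.08, 0.014],
[0.0386, -0.0915, 0.0192, 0.097, -0.16, 0.028],
[0.0579, -0.0858, 0.0288, 0.146, -0.24, 0.042],
[0.0772, -0.0801, 0.0383, 0.195, -0.32, 0.057],
[0.0965, -0.0744, 0.0479, 0.243, -0.4, 0.071],
[0.1158, -0.0686, 0.0575, 0.292, -0.48, 0.085],
[0.1351, -0.0629, 0.0671, 0.341, -0.56, 0.099]]
[[0.01, 0.0001, 0.0004, 0.0, 0.0, 0.0],
[0.02, 0.0003, 0.0008, 0.0, 0.0, 0.0],
[0.03, 0.0004, 0.0011, 0.0, 0.0, 0.0],
[0.0399, 0.0006, 0.0015, 0.0, 0.0, 0.0],
[0.0399, 0.0006, 0.0015, 0.0, 0.0, 0.0],
[0.0399, 0.0006, 0.0015, 0.0, 0.0, 0.0],
[0.0399, 0.0006, 0.0015, 0.0, 0.0, 0.0],
[0.0399, 0.0006, 0.0015, 0.0, 0.0, 0.0],
[0.0399, 0.0006, 0.0015, 0.0, 0.0, 0.0],
[0.0399, 0.0006, 0.0015, 0.0, 0.0, 0.0]]
```

>>> arm_command:
  increments:
    - [0,-0.0343,0,0,0,0]
    - [0,-0.0687,0,0,0,0]
    - [0,-0.103,0,0,0,0]
    - [0.0193,-0.0973,0.0096,0.049,-0.08,0.014]
    - [0.0386,-0.0915,0.0192,0.097,-0.16,0.028]
    - [0.0579,-0.0858,0.0288,0.146,-0.24,0.042]
    - [0.0772,-0.0801,0.0383,0.195,-0.32,0.057]
    - [0.0965,-0.0744,0.0479,0.243,-0.4,0.071]
    - [0.1158,-0.0686,0.0575,0.292,-0.48,0.085]
    - [0.1351,-0.0629,0.0671,0.341,-0.56,0.099]

```text
time: 19.3
tool_pos: [633.2, -71.8, 208.9]
tcp_rot: [-69.8, 0.0, -2.1]
ft_force: [-0.0, 0.2, -0.9]
finger_gap: 49.7
```

>>> arm_command:
  increments:
    - [0.01,0.0001,0.0004,0,0,0]
    - [0.02,0.0003,0.0008,0,0,0]
    - [0.03,0.0004,0.0011,0,0,0]
    - [0.0399,0.0006,0.0015,0,0,0]
    - [0.0399,0.0006,0.0015,0,0,0]
    - [0.0399,0.0006,0.0015,0,0,0]
    - [0.0399,0.0006,0.0015,0,0,0]
    - [0.0399,0.0006,0.0015,0,0,0]
    - [0.0399,0.0006,0.0015,0,0,0]
    - [0.0399,0.0006,0.0015,0,0,0]

```text
time: 20.55
tool_pos: [672.8, -71.8, 209.9]
tcp_rot: [-69.9, -0.0, -2.3]
ft_force: [-0.3, -0.9, -1.7]
finger_gap: 49.5
```

```bash
python3 - <<'E'
from ov import *
from mv import Ro
np.set_printoptions(precision=2,suppress=True)
s=r.snapshot("scene")[:,:,::-1].copy()
q=r.sense();print(q["time"],q["tool_pos"],q["tcp_rot"],q["finger_gap"],q["joint_pos"],q["ft_force"])
R=Ro.from_euler("xyz",q["tcp_rot"],degrees=True).as_matrix()
c=q["tool_pos"]+R[:,1]*62
L=box(c,R,[40,50,50])+segs()
cv2.imwrite("pics/a2.png",np.hstack([draw(s,"scene",[],225,80,85,120,5,None),draw(s,"scene",L,225,80,85,120,5,None)])[:600,:800])
print(r.sense()["time"])
E
```

```text
20.6 [672.86 -71.78 209.89] [-69.92  -0.01  -2.29] 49.65172113891906 [ -18.67   25.28   75.87   19.31   85.02 -109.12] [-0.81 -0.3  -0.96]
20.6
```

View pics/a2.png

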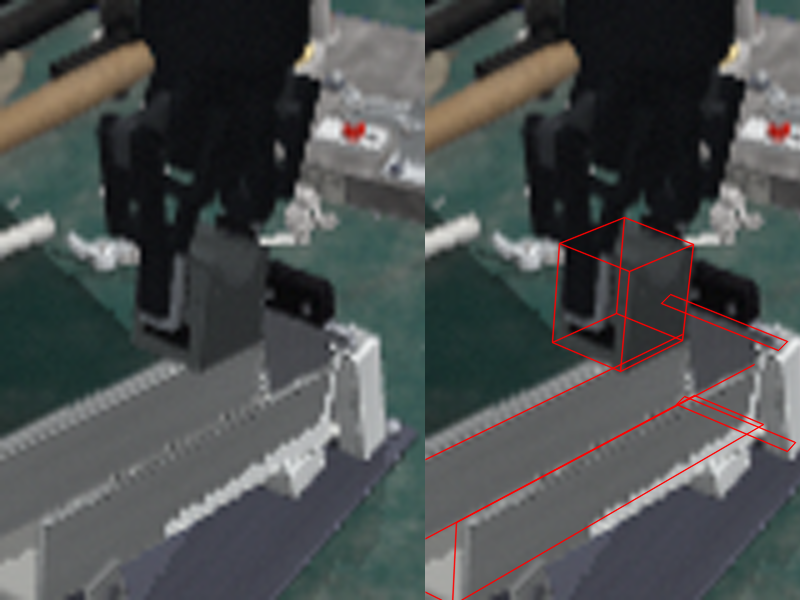

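>>> arm_command:
  increments:
    - [0,0.01,0,0,0,0]
    - [0,0.02,0,0,0,0]
    - [0,0.03,0,0,0,0]
    - [0,0.038,0,0,0,0]
    - [0,0.046,0,0,0,0]
    - [0,0.053,0,0,0,0]
    - [0,0.059,0,0,0,0]
    - [0,0.064,0,0,0,0]
    - [0,0.064,0,0,0,0]
    - [0,0.064,0,0,0,0]

```text
time: 21.85
tool_pos: [673.9, -49.9, 150.0]
tcp_rot: [-69.9, -0.0, -2.3]
ft_force: [0.6, -0.7, -0.7]
finger_gap: 49.2
```

```bash
python3 - <<'E'
from ov import *
from mv import Ro
np.set_printoptions(precision=2,suppress=True)
s=r.snapshot("scene")[:,:,::-1].copy()
q=r.sense();print(q["time"],q["tool_pos"],q["tcp_rot"],q["finger_gap"],q["ft_force"],q["wrist_torque"])
R=Ro.from_euler("xyz",q["tcp_rot"],degrees=True).as_matrix()
c=q["tool_pos"]+R[:,1]*62
L=box(c,R,[40,50,50])+segs()
cv2.imwrite("pics/a3.png",np.hstack([draw(s,"scene",[],240,120,65,70,6,None),draw(s,"scene",L,240,120,65,70,6,None)])[:600,:800])
E
```

```text
21.9 [673.97 -49.92 150.12] [-69.93  -0.04  -2.29] 49.17213099884126 [-0.35  0.65 -1.  ] [-0.22  0.02  0.06]
```

View pics/a3.png

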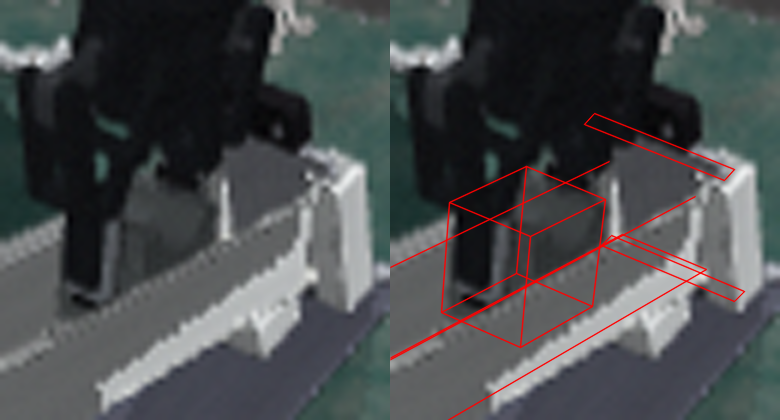

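>>> arm_command:
  increments:
    - [0,0.002,0,0,0,0]
    - [0,0.004,0,0,0,0]
    - [0,0.006,0,0,0,0]
    - [0,0.007,0,0,0,0]
    - [0,0.008,0,0,0,0]
    - [0,0.009,0,0,0,0]
    - [0,0.009,0,0,0,0]
    - [0,0.009,0,0,0,0]
    - [0,0.009,0,0,0,0]
    - [0,0.009,0,0,0,0]

```text
time: 23.15
tool_pos: [674.3, -47.0, 142.1]
tcp_rot: [-69.9, -0.1, -2.3]
ft_force: [-1.5, -1.8, 5.0]
finger_gap: 49.7
```

>>> arm_command:
  increments:
    - [0,0,0,0,0,0]
    - [0,0,0,0,0,0]
    - [0,0,0,0,0,0]
    - [0,0,0,0,0,0]
    - [0,-0.01,0,0,0,0]
    - [0,-0.02,0,0,0,0]
    - [0,-0.035,0,0,0,0]
    - [0,-0.05,0,0,0,0]
    - [0,-0.075,0,0,0,0]
    - [0,-0.1,0,0,0,0]
  jaw: -0.4

```text
time: 24.4
tool_pos: [672.5, -81.6, 236.9]
tcp_rot: [-69.9, -0.0, -2.3]
ft_force: [0.8, -0.3, 0.9]
finger_gap: 59.8
```

```bash
python3 - <<'E'
from ov import *
from mv import Ro
np.set_printoptions(precision=2,suppress=True)
s=r.snapshot("scene")[:,:,::-1].copy()
q=r.sense();print(q["time"],q["tool_pos"],q["tcp_rot"],q["finger_gap"],q["ft_force"],q["wrist_torque"])
o=trough([0,0,0]);R=np.stack([trough(e)-o for e in np.eye(3)],1)
L=box(trough([43,0,25]),R,[50,40,50])
cv2.imwrite("pics/a4.png",np.hstack([draw(s,"scene",[],240,120,65,70,6,None),draw(s,"scene",L,240,120,65,70,6,None)])[:600,:800])
E
```

```text
24.45 [673.85 -83.06 241.25] [-70.03  -0.35  -2.34] 59.91257417571419 [ 0.84 -0.74  4.41] [-0.12 -0.03 -0.02]
```

View pics/a4.png

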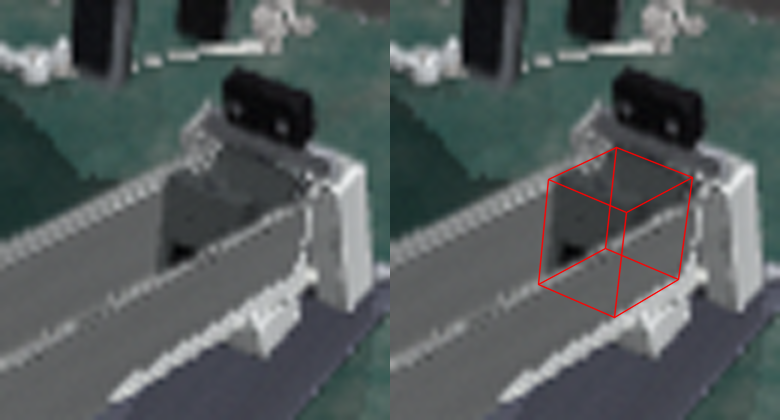

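```bash
cat >> mv.py <<'E'
def tilt(jaw_ang,th):
    """jaw (tool z) horizontal at jaw_ang deg; tool y = -up*cos(th) - h*sin(th), h = jaw_ang-90"""
    j=np.radians(jaw_ang);z=np.array([np.cos(j),np.sin(j),0]);h=np.array([np.sin(j),-np.cos(j),0])
    t=np.radians(th);y=np.array([0,0,-1])*np.cos(t)-h*np.sin(t);x=np.cross(y,z)
    return Ro.from_matrix(np.stack([x,y,z],1)),h,y
def setcmd(p,R): json.dump(dict(p=list(map(float,p)),R=R.as_matrix().tolist()),open(F,"w"))
E
python3 - <<'E'
from mv import *
np.set_printoptions(precision=2,suppress=True)
setcmd(*tpose(110,127))
J=-15.5
R1,h,a=tilt(J,45);print(h,a,R1.as_euler("xyz",degrees=True))
C=np.array([478.5,-257.6,25.]);g=C+4*h+[0,0,4]
pg=g-54*a;print(pg)
p0,R0=load()
w=(R0.inv()*R1).as_rotvec();print(np.degrees(np.linalg.norm(w)))
plan([((p0+pg)/2*[1,1,0]+[0,0,250],R0*Ro.from_rotvec(w*.55),10)])
plan([(pg+[0,0,70],R1,7),(None,None,3)])
plan([(pg,R1,7),(None,None,3)])
E
```

```text
[-0.27 -0.96  0.  ] [ 0.19  0.68 -0.71] [ -90.    45.  -105.5]
[ 467.23 -298.25   67.18]
103.75906225994466
[[-0.0098, -0.0052, -0.0101, 0.025, 0.096, 0.014],
[-0.0196, -0.0105, -0.0202, 0.049, 0.191, 0.027],
[-0.0295, -0.0157, -0.0302, 0.074, 0.287, 0.041],
[-0.0393, -0.021, -0.0403, 0.099, 0.382, 0.055],
[-0.0491, -0.0262, -0.0504, 0.124, 0.478, 0.068],
[-0.0589, -0.0315, -0.0605, 0.148, 0.573, 0.082],
[-0.0688, -0.0367, -0.0705, 0.173, 0.669, 0.096],
[-0.0786, -0.042, -0.0806, 0.198, 0.764, 0.109],
[-0.0884, -0.0472, -0.0907, 0.223, 0.86, 0.123],
[-0.0982, -0.0525, -0.1008, 0.247, 0.955, 0.137]]
[[0.0104, 0.0038, -0.0243, 0.029, 0.112, 0.016],
[0.0208, 0.0077, -0.0487, 0.058, 0.223, 0.032],
[0.0313, 0.0115, -0.073, 0.087, 0.335, 0.048],
[0.0417, 0.0153, -0.0974, 0.116, 0.447, 0.064],
[0.0521, 0.0192, -0.1217, 0.145, 0.558, 0.08],
[0.0625, 0.023, -0.146, 0.174, 0.67, 0.096],
[0.0729, 0.0268, -0.1704, 0.203, 0.781, 0.112],
[0.0729, 0.0268, -0.1704, 0.203, 0.781, 0.112],
[0.0729, 0.0268, -0.1704, 0.203, 0.781, 0.112],
[0.0729, 0.0268, -0.1704, 0.203, 0.781, 0.112]]
[[0.0071, 0.0071, 0.0, 0.0, 0.0, 0.0],
[0.0141, 0.0141, 0.0, 0.0, 0.0, 0.0],
[0.0212, 0.0212, 0.0, 0.0, 0.0, 0.0],
[0.0283, 0.0283, 0.0, 0.0, 0.0, 0.0],
[0.0354, 0.0354, 0.0, 0.0, 0.0, 0.0],
[0.0424, 0.0424, 0.0, 0.0, 0.0, 0.0],
[0.0495, 0.0495, 0.0, 0.0, 0.0, 0.0],
[0.0495, 0.0495, 0.0, 0.0, 0.0, 0.0],
[0.0495, 0.0495, 0.0, 0.0, 0.0, 0.0],
[0.0495, 0.0495, 0.0, 0.0, 0.0, 0.0]]
```

>>> arm_command:
  increments:
    - [-0.0098,-0.0052,-0.0101,0.025,0.096,0.014]
    - [-0.0196,-0.0105,-0.0202,0.049,0.191,0.027]
    - [-0.0295,-0.0157,-0.0302,0.074,0.287,0.041]
    - [-0.0393,-0.021,-0.0403,0.099,0.382,0.055]
    - [-0.0491,-0.0262,-0.0504,0.124,0.478,0.068]
    - [-0.0589,-0.0315,-0.0605,0.148,0.573,0.082]
    - [-0.0688,-0.0367,-0.0705,0.173,0.669,0.096]
    - [-0.0786,-0.042,-0.0806,0.198,0.764,0.109]
    - [-0.0884,-0.0472,-0.0907,0.223,0.86,0.123]
    - [-0.0982,-0.0525,-0.1008,0.247,0.955,0.137]

```text
time: 25.7
tool_pos: [569.6, -190.2, 250.2]
tcp_rot: [-68.0, 28.8, -51.8]
ft_force: [1.1, -1.0, 0.3]
finger_gap: 60.0
```

>>> arm_command:
  increments:
    - [0.0104,0.0038,-0.0243,0.029,0.112,0.016]
    - [0.0208,0.0077,-0.0487,0.058,0.223,0.032]
    - [0.0313,0.0115,-0.073,0.087,0.335,0.048]
    - [0.0417,0.0153,-0.0974,0.116,0.447,0.064]
    - [0.0521,0.0192,-0.1217,0.145,0.558,0.08]
    - [0.0625,0.023,-0.146,0.174,0.67,0.096]
    - [0.0729,0.0268,-0.1704,0.203,0.781,0.112]
    - [0.0729,0.0268,-0.1704,0.203,0.781,0.112]
    - [0.0729,0.0268,-0.1704,0.203,0.781,0.112]
    - [0.0729,0.0268,-0.1704,0.203,0.781,0.112]

```text
time: 26.95
tool_pos: [468.1, -298.1, 138.0]
tcp_rot: [-89.8, 45.0, -105.2]
ft_force: [-0.2, -1.0, 0.6]
finger_gap: 59.8
```

```bash
python3 - <<'E'
from ov import *
np.set_printoptions(precision=2,suppress=True)
s=r.snapshot("scene")[:,:,::-1].copy();t=r.snapshot("top")[:,:,::-1].copy()
q=r.sense();print(q["time"],q["tool_pos"],q["tcp_rot"],q["finger_gap"],q["joint_pos"])
B=box([478.5,-257.6,25],Rz(np.radians(-105)),[50,40,50])
cv2.imwrite("pics/b1.png",np.hstack([draw(s,"scene",B,330,80,75,100,5,None),draw(t,"top",B,390,170,80,100,5,None)]))
E
```

```text
27.05 [ 467.92 -297.98  137.79] [ -89.85   44.97 -105.27] 59.74817882289349 [-54.84  28.18  87.95  33.29  95.21 -45.95]
```

View pics/b1.png

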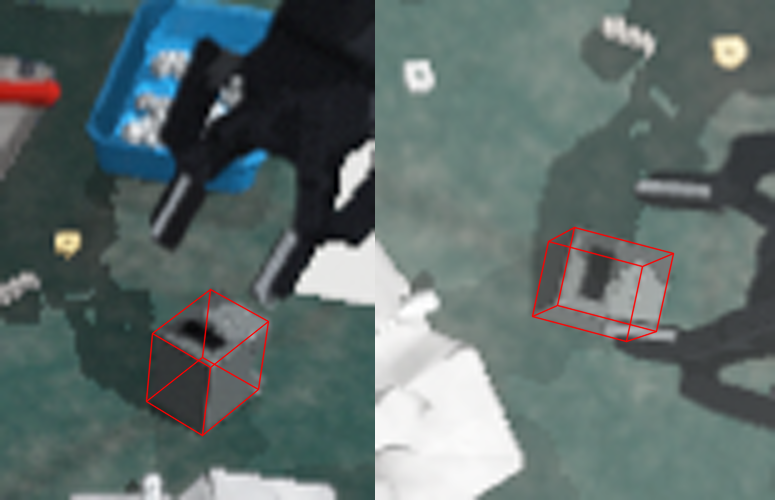

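Both views show the fingers straddling clip B's projected box (bolt visible at top px ~(475,230), clear). Descend and grip.

>>> arm_command:
  increments:
    - [0.0071,0.0071,0,0,0,0]
    - [0.0141,0.0141,0,0,0,0]
    - [0.0212,0.0212,0,0,0,0]
    - [0.0283,0.0283,0,0,0,0]
    - [0.0354,0.0354,0,0,0,0]
    - [0.0424,0.0424,0,0,0,0]
    - [0.0495,0.0495,0,0,0,0]
    - [0.0495,0.0495,0,0,0,0]
    - [0.0495,0.0495,0,0,0,0]
    - [0.0495,0.0495,0,0,0,0]

```text
time: 28.3
tool_pos: [467.4, -298.5, 67.5]
tcp_rot: [-89.9, 45.0, -105.4]
ft_force: [-0.7, -0.5, 0.1]
finger_gap: 60.0
```

```bash
python3 - <<'E'
from ov import *
np.set_printoptions(precision=2,suppress=True)
s=r.snapshot("scene")[:,:,::-1].copy()
q=r.sense();print(q["time"],q["tool_pos"],q["tcp_rot"],q["finger_gap"],q["ft_force"])
B=box([478.5,-257.6,25],Rz(np.radians(-105)),[50,40,50])
cv2.imwrite("pics/b2.png",draw(s,"scene",B,340,90,75,80,6,None))
E
```

```text
28.35 [ 467.43 -298.47   67.52] [ -89.91   45.   -105.41] 60.19335842662461 [0.46 0.14 0.21]
```

View pics/b2.png

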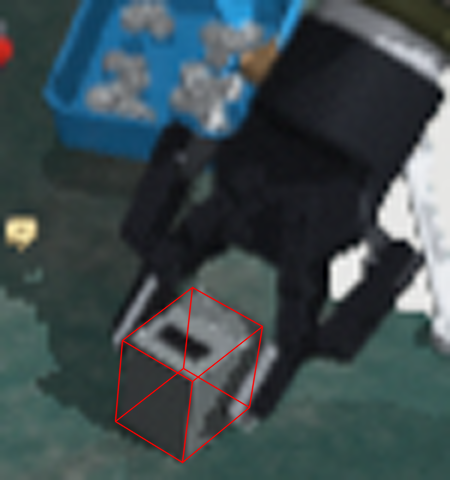

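>>> arm_command:
  increments:
    - [0,0,0,0,0,0]
    - [0,0,0,0,0,0]
    - [0,0,0,0,0,0]
    - [0,0,0,0,0,0]
    - [0,0,0,0,0,0]
    - [0,0,0,0,0,0]
    - [-0.01,-0.01,0,0,0,0]
    - [-0.02,-0.02,0,0,0,0]
    - [-0.035,-0.035,0,0,0,0]
    - [-0.05,-0.05,0,0,0,0]
  jaw: 1
  force: 50

```text
time: 29.6
tool_pos: [467.3, -298.3, 139.7]
tcp_rot: [-89.9, 45.0, -105.4]
ft_force: [1.5, -0.2, -0.9]
finger_gap: 39.3
```

```bash
python3 - <<'E'
from mv import *
J=-15.5
p,R=load();R1,h,a=tilt(J,45);R2,_,a2=tilt(J,-45)
p=p+R.apply([-.05,-.05,0])*1000;setcmd(p,R);print(p)
# grasp world now
g=p+54*R.apply([0,1,0]);print(g)
# target clip centre on bench at: 
C2=np.array([478.5,-262,25.]);
# after turn grasp offset from centre: -4h+4up
g2=C2-4*h+[0,0,4]
pr=g2-54*a2
print(pr)
Rm,_,am=tilt(J,0)
# pivot about grasp, raised
gm=(g+g2)/2;gm[2]=110
plan([(gm-54*am,Rm,5),(pr+[0,0,60],R2,5)])
plan([(pr+[0,0,5],R2,5),(pr+[0,0,0.5],R2,3),(None,None,2)])
E
```

```text
[ 467.17400704 -298.24610603  137.90962764]
[ 477.38381029 -261.45013745   99.72826289]
[ 489.77312117 -221.35043827   67.18376618]
[[-0.0094, 0.002, 0.0001, 0.0, 0.0, -0.157],
[-0.0187, 0.004, 0.0003, 0.0, 0.0, -0.314],
[-0.0281, 0.0059, 0.0004, 0.0, 0.0, -0.471],
[-0.0374, 0.0079, 0.0005, 0.0, 0.0, -0.628],
[-0.0468, 0.0099, 0.0006, 0.0, 0.0, -0.785],
[-0.0472, 0.0208, 0.0008, 0.0, 0.0, -0.943],
[-0.0477, 0.0316, 0.0009, 0.0, 0.0, -1.1],
[-0.0482, 0.0425, 0.001, 0.0, 0.0, -1.257],
[-0.0486, 0.0534, 0.0011, 0.0, 0.0, -1.414],
[-0.0491, 0.0643, 0.0012, 0.0, 0.0, -1.571]]
[[-0.0078, 0.0078, 0.0, 0.0, 0.0, 0.0],
[-0.0155, 0.0156, 0.0, 0.0, 0.0, 0.0],
[-0.0233, 0.0233, 0.0, 0.0, 0.0, 0.0],
[-0.0311, 0.0311, 0.0, 0.0, 0.0, 0.0],
[-0.0389, 0.0389, 0.0, 0.0, 0.0, 0.0],
[-0.0399, 0.04, 0.0, 0.0, 0.0, 0.0],
[-0.041, 0.041, 0.0, 0.0, 0.0, 0.0],
[-0.042, 0.0421, 0.0, 0.0, 0.0, 0.0],
[-0.042, 0.0421, 0.0, 0.0, 0.0, 0.0],
[-0.042, 0.0421, 0.0, 0.0, 0.0, 0.0]]
```

>>> arm_command:
  increments:
    - [-0.0094,0.002,0,0,0,-0.157]
    - [-0.0187,0.004,0.0003,0,0,-0.314]
    - [-0.0281,0.0059,0.0004,0,0,-0.471]
    - [-0.0374,0.0079,0.0005,0,0,-0.628]
    - [-0.0468,0.0099,0.0006,0,0,-0.785]
    - [-0.0472,0.0208,0.0008,0,0,-0.943]
    - [-0.0477,0.0316,0.0009,0,0,-1.1]
    - [-0.0482,0.0425,0.001,0,0,-1.257]
    - [-0.0486,0.0534,0.0011,0,0,-1.414]
    - [-0.0491,0.0643,0.0012,0,0,-1.571]

```text
time: 30.85
tool_pos: [490.7, -220.7, 129.0]
tcp_rot: [-89.6, -45.2, -105.8]
ft_force: [-0.4, -0.6, -1.7]
finger_gap: 39.4
```

```bash
python3 - <<'E'
from ov import *
np.set_printoptions(precision=2,suppress=True)
s=r.snapshot("scene")[:,:,::-1].copy();t=r.snapshot("top")[:,:,::-1].copy()
q=r.sense();print(q["time"],q["tool_pos"],q["tcp_rot"],q["finger_gap"],q["joint_pos"])
cv2.imwrite("pics/b3.png",np.hstack([draw(s,"scene",[],320,80,80,100,5,None),draw(t,"top",[],390,170,70,100,5,None)]))
E
```

```text
30.95 [ 488.91 -218.86  125.12] [ -90.28  -45.15 -105.15] 39.590236082025 [ -7.42  16.12 105.35 -47.03  73.57  28.05]
```

View pics/b3.png

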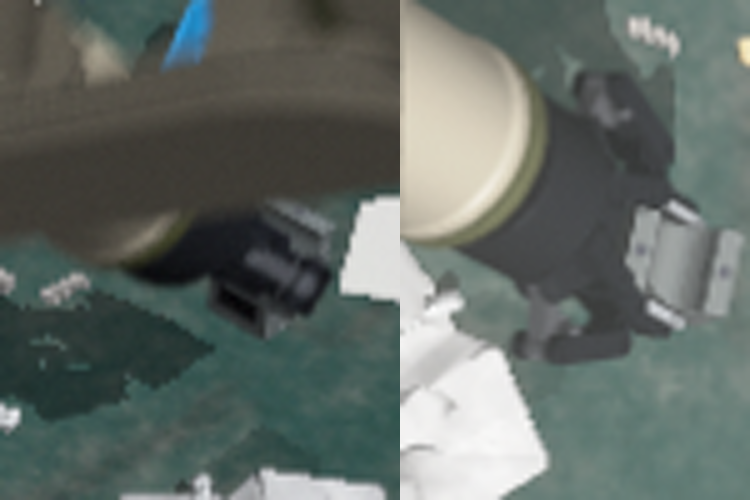

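>>> arm_command:
  increments:
    - [-0.0078,0.0078,0,0,0,0]
    - [-0.0155,0.0156,0,0,0,0]
    - [-0.0233,0.0233,0,0,0,0]
    - [-0.0311,0.0311,0,0,0,0]
    - [-0.0389,0.0389,0,0,0,0]
    - [-0.0399,0.04,0,0,0,0]
    - [-0.041,0.041,0,0,0,0]
    - [-0.042,0.042,0,0,0,0]
    - [-0.042,0.042,0,0,0,0]
    - [-0.042,0.042,0,0,0,0]

```text
time: 32.2
tool_pos: [489.9, -221.2, 67.9]
tcp_rot: [-89.9, -45.0, -105.5]
ft_force: [0.0, -0.0, -0.3]
finger_gap: 39.6
```

>>> arm_command:
  increments:
    - [-0.0007,0.0007,0,0,0,0]
    - [-0.001,0.001,0,0,0,0]
    - [-0.001,0.001,0,0,0,0]
    - [-0.001,0.001,0,0,0,0]
    - [-0.001,0.001,0,0,0,0]
    - [-0.001,0.001,0,0,0,0]
    - [-0.001,0.001,0,0,0,0]
    - [-0.001,0.001,0,0,0,0]
    - [-0.001,0.001,0,0,0,0]
    - [-0.001,0.001,0,0,0,0]

```text
time: 33.45
tool_pos: [489.9, -221.3, 66.4]
tcp_rot: [-90.0, -45.0, -105.5]
ft_force: [-1.2, 3.1, 5.7]
finger_gap: 39.2
```

>>> arm_command:
  increments:
    - [0,0,0,0,0,0]
    - [0,0,0,0,0,0]
    - [0,0,0,0,0,0]
    - [0,0,0,0,0,0]
    - [0,0,0,0,0,0]
    - [0.015,-0.015,0,0,0,0]
    - [0.03,-0.03,0,0,0,0]
    - [0.05,-0.05,0,0,0,0]
    - [0.07,-0.07,0,0,0,0]
    - [0.09,-0.09,0,0,0,0]
  jaw: -0.5

```text
time: 34.7
tool_pos: [489.6, -221.3, 194.4]
tcp_rot: [-90.0, -45.0, -105.5]
ft_force: [0.1, 0.4, 1.0]
finger_gap: 64.1
```

```bash
python3 - <<'E'
from ov import *
np.set_printoptions(precision=2,suppress=True)
s=r.snapshot("scene")[:,:,::-1].copy();t=r.snapshot("top")[:,:,::-1].copy()
q=r.sense();print(q["time"],q["tool_pos"],q["tcp_rot"],q["finger_gap"],q["joint_pos"])
B=box([478.5,-262,25],Rz(np.radians(-105.5)),[50,40,50])
cv2.imwrite("pics/b4.png",np.hstack([draw(s,"scene",B,340,110,60,60,6,None),draw(t,"top",B,400,200,70,60,6,None)]))
cv2.imwrite("pics/b4t.png",t)
E
```

```text
34.8 [ 491.53 -221.68  197.28] [ -89.48  -44.98 -105.83] 64.24805099179152 [ -7.72   9.51 104.11 -45.69  78.45  22.48]
```

View pics/b4.png

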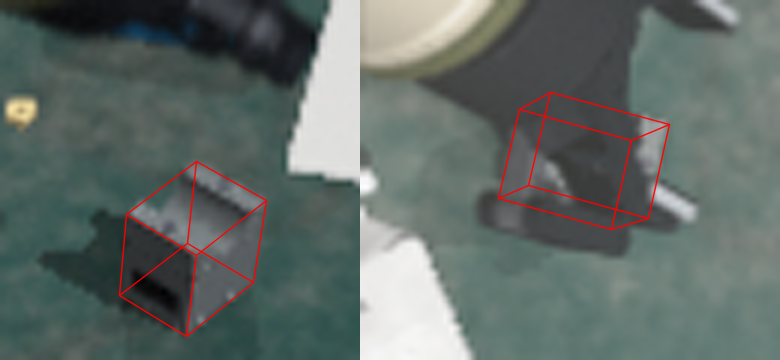

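```bash
python3 - <<'E'
from mv import *
p,R=load();p=p+R.apply([.089,-.089,0])*1000;setcmd(p,R);print(p,np.degrees((R.inv()*down(74.5)).magnitude()))
plan([([478.5,-262,180],down(74.5),10)])
plan([([478.5,-262,150],None,3),([478.5,-262,87],None,5),(None,None,2)])
E
```

```text
[ 489.70688265 -221.34542921  193.56440198] 98.42035019370451
[[0.002, 0.0039, 0.0, 0.061, -0.148, 0.061],
[0.004, 0.0079, 0.0, 0.123, -0.296, 0.123],
[0.0061, 0.0118, 0.0, 0.184, -0.445, 0.184],
[0.0081, 0.0158, 0.0, 0.245, -0.593, 0.246],
[0.0101, 0.0197, 0.0, 0.307, -0.741, 0.307],
[0.0121, 0.0236, 0.0, 0.368, -0.889, 0.369],
[0.0142, 0.0276, 0.0, 0.43, -1.037, 0.43],
[0.0162, 0.0315, 0.0, 0.491, -1.186, 0.492],
[0.0182, 0.0355, 0.0, 0.552, -1.334, 0.553],
[0.0202, 0.0394, 0.0001, 0.614, -1.482, 0.614]]
[[0.0, 0.01, 0.0, 0.0, 0.0, 0.0],
[0.0, 0.02, 0.0, 0.0, 0.0, 0.0],
[-0.0001, 0.03, 0.0, 0.0, 0.0, 0.0],
[-0.0001, 0.0426, 0.0, 0.0, 0.0, 0.0],
[-0.0001, 0.0552, 0.0, 0.0, 0.0, 0.0],
[-0.0001, 0.0678, 0.0, 0.0, 0.0, 0.0],
[-0.0001, 0.0804, 0.0, 0.0, 0.0, 0.0],
[-0.0001, 0.093, 0.0, 0.0, 0.0, 0.0],
[-0.0001, 0.093, 0.0, 0.0, 0.0, 0.0],
[-0.0001, 0.093, 0.0, 0.0, 0.0, 0.0]]
```

>>> arm_command:
  increments:
    - [0.002,0.0039,0,0.061,-0.148,0.061]
    - [0.004,0.0079,0,0.123,-0.296,0.123]
    - [0.0061,0.0118,0,0.184,-0.445,0.184]
    - [0.0081,0.0158,0,0.245,-0.593,0.246]
    - [0.0101,0.0197,0,0.307,-0.741,0.307]
    - [0.0121,0.0236,0,0.368,-0.889,0.369]
    - [0.0142,0.0276,0,0.43,-1.037,0.43]
    - [0.0162,0.0315,0,0.491,-1.186,0.492]
    - [0.0182,0.0355,0,0.552,-1.334,0.553]
    - [0.0202,0.0394,0.0001,0.614,-1.482,0.614]

```text
time: 36.05
tool_pos: [478.1, -262.0, 179.1]
tcp_rot: [-89.8, 0.1, -15.3]
ft_force: [0.4, 0.2, 0.0]
finger_gap: 64.1
```

```bash
python3 - <<'E'
from ov import *
np.set_printoptions(precision=2,suppress=True)
s=r.snapshot("scene")[:,:,::-1].copy();t=r.snapshot("top")[:,:,::-1].copy()
q=r.sense();print(q["time"],q["tool_pos"],q["tcp_rot"],q["finger_gap"],q["joint_pos"])
B=box([478.5,-262,25],Rz(np.radians(-105.5)),[50,40,50])
cv2.imwrite("pics/b5.png",np.hstack([draw(s,"scene",B,340,90,60,80,6,None),draw(t,"top",B,400,190,70,80,6,None)]))
E
```

```text
36.15 [ 478.16 -262.99  178.83] [-89.91   0.1  -15.49] 63.87971225205172 [ -34.22    4.7   101.65    0.06   73.77 -108.74]
```

View pics/b5.png

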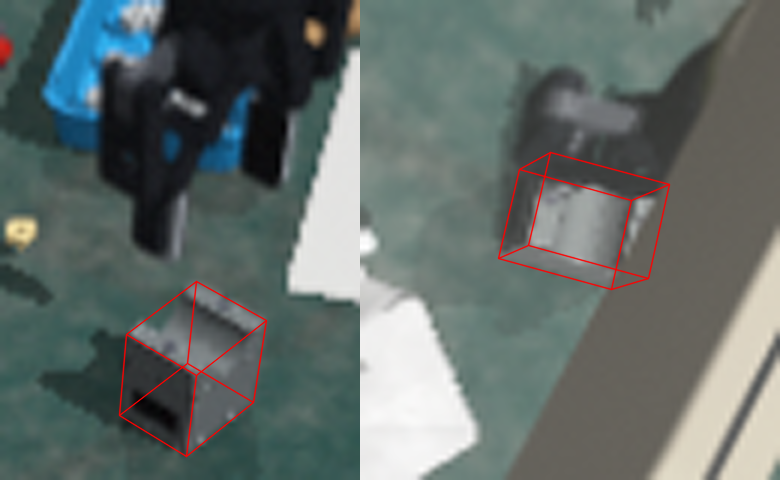

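>>> arm_command:
  increments:
    - [0,0.01,0,0,0,0]
    - [0,0.02,0,0,0,0]
    - [-0.0001,0.03,0,0,0,0]
    - [-0.0001,0.0426,0,0,0,0]
    - [-0.0001,0.0552,0,0,0,0]
    - [-0.0001,0.0678,0,0,0,0]
    - [-0.0001,0.0804,0,0,0,0]
    - [-0.0001,0.093,0,0,0,0]
    - [-0.0001,0.093,0,0,0,0]
    - [-0.0001,0.093,0,0,0,0]

```text
time: 37.4
tool_pos: [478.7, -262.0, 87.1]
tcp_rot: [-90.0, -0.0, -15.5]
ft_force: [1.5, 0.4, -0.7]
finger_gap: 64.5
```

>>> arm_command:
  increments:
    - [0,0,0,0,0,0]
    - [0,0,0,0,0,0]
    - [0,0,0,0,0,0]
    - [0,0,0,0,0,0]
    - [0,0,0,0,0,0]
    - [0,0,0,0,0,0]
    - [0,-0.02,0,0,0,0]
    - [0,-0.06,0,0,0,0]
    - [0,-0.1,0,0,0,0]
    - [0,-0.14,0,0,0,0]
  jaw: 1
  force: 40

```text
time: 38.65
tool_pos: [478.0, -261.6, 227.5]
tcp_rot: [-90.0, 0.0, -15.5]
ft_force: [1.0, -0.4, -1.1]
finger_gap: 49.5
```

```bash
python3 - <<'E'
from mv import *
p,R=load();p=p+[0,0,140];setcmd(p,R);print(p)
P,Q=tpose(160,110);print(P)
plan([([600,-160,260],Q,9),(None,None,1)])
plan([(P,Q,6),(None,None,4)])
E
```

```text
[ 478.49401212 -261.97664032  226.99389048]
[674.6648839  -28.25235764 236.4357558 ]
[[0.01, -0.0037, 0.0145, 0.039, -0.025, 0.005],
[0.02, -0.0073, 0.0291, 0.077, -0.051, 0.009],
[0.03, -0.011, 0.0436, 0.116, -0.076, 0.014],
[0.0399, -0.0147, 0.0581, 0.155, -0.101, 0.018],
[0.0499, -0.0183, 0.0726, 0.194, -0.127, 0.023],
[0.0599, -0.022, 0.0872, 0.232, -0.152, 0.027],
[0.0699, -0.0256, 0.1017, 0.271, -0.177, 0.032],
[0.0799, -0.0293, 0.1162, 0.31, -0.203, 0.036],
[0.0899, -0.033, 0.1307, 0.349, -0.228, 0.041],
[0.0899, -0.033, 0.1307, 0.349, -0.228, 0.041]]
[[0.0116, 0.0114, 0.0197, 0.0, 0.0, 0.0],
[0.0231, 0.0228, 0.0395, 0.0, 0.0, 0.0],
[0.0347, 0.0342, 0.0592, 0.0, 0.0, 0.0],
[0.0462, 0.0456, 0.0789, 0.0, 0.0, 0.0],
[0.0578, 0.057, 0.0987, 0.0, 0.0, 0.0],
[0.0693, 0.0684, 0.1184, 0.0, 0.0, 0.0],
[0.0693, 0.0684, 0.1184, 0.0, 0.0, 0.0],
[0.0693, 0.0684, 0.1184, 0.0, 0.0, 0.0],
[0.0693, 0.0684, 0.1184, 0.0, 0.0, 0.0],
[0.0693, 0.0684, 0.1184, 0.0, 0.0, 0.0]]
```

>>> arm_command:
  increments:
    - [0.01,-0.0037,0.0145,0.039,-0.025,0.005]
    - [0.02,-0.0073,0.0291,0.077,-0.051,0.009]
    - [0.03,-0.011,0.0436,0.116,-0.076,0.014]
    - [0.0399,-0.0147,0.0581,0.155,-0.101,0.018]
    - [0.0499,-0.0183,0.0726,0.194,-0.127,0.023]
    - [0.0599,-0.022,0.0872,0.232,-0.152,0.027]
    - [0.0699,-0.0256,0.1017,0.271,-0.177,0.032]
    - [0.0799,-0.0293,0.1162,0.31,-0.203,0.036]
    - [0.0899,-0.033,0.1307,0.349,-0.228,0.041]
    - [0.0899,-0.033,0.1307,0.349,-0.228,0.041]

```text
time: 39.9
tool_pos: [600.8, -159.5, 259.8]
tcp_rot: [-69.8, 0.0, -2.2]
ft_force: [-0.6, 0.4, -1.1]
finger_gap: 49.5
```

>>> arm_command:
  increments:
    - [0.0116,0.0114,0.0197,0,0,0]
    - [0.0231,0.0228,0.0395,0,0,0]
    - [0.0347,0.0342,0.0592,0,0,0]
    - [0.0462,0.0456,0.0789,0,0,0]
    - [0.0578,0.057,0.0987,0,0,0]
    - [0.0693,0.0684,0.1184,0,0,0]
    - [0.0693,0.0684,0.1184,0,0,0]
    - [0.0693,0.0684,0.1184,0,0,0]
    - [0.0693,0.0684,0.1184,0,0,0]
    - [0.0693,0.0684,0.1184,0,0,0]

```text
time: 41.15
tool_pos: [674.5, -28.8, 236.7]
tcp_rot: [-69.9, -0.0, -2.3]
ft_force: [0.2, -1.2, -0.9]
finger_gap: 49.8
```

```bash
python3 - <<'E'
from ov import *
from mv import Ro,tpose
np.set_printoptions(precision=2,suppress=True)
s=r.snapshot("scene")[:,:,::-1].copy()
q=r.sense();print(q["time"],q["tool_pos"],tpose(160,110)[0],q["tcp_rot"],q["finger_gap"],q["joint_pos"],q["ft_force"])
R=Ro.from_euler("xyz",q["tcp_rot"],degrees=True).as_matrix()
c=q["tool_pos"]+R[:,1]*62
L=box(c,R,[40,50,50])+segs()
cv2.imwrite("pics/b6.png",np.hstack([draw(s,"scene",[],215,80,80,115,5,None),draw(s,"scene",L,215,80,80,115,5,None)]))
E
```

```text
41.2 [674.51 -28.74 236.63] [674.66 -28.25 236.44] [-69.9   -0.01  -2.33] 49.58733301621239 [ -15.2    22.92   76.04   19.63   85.94 -105.12] [-0.16 -0.96 -1.24]
```

View pics/b6.png

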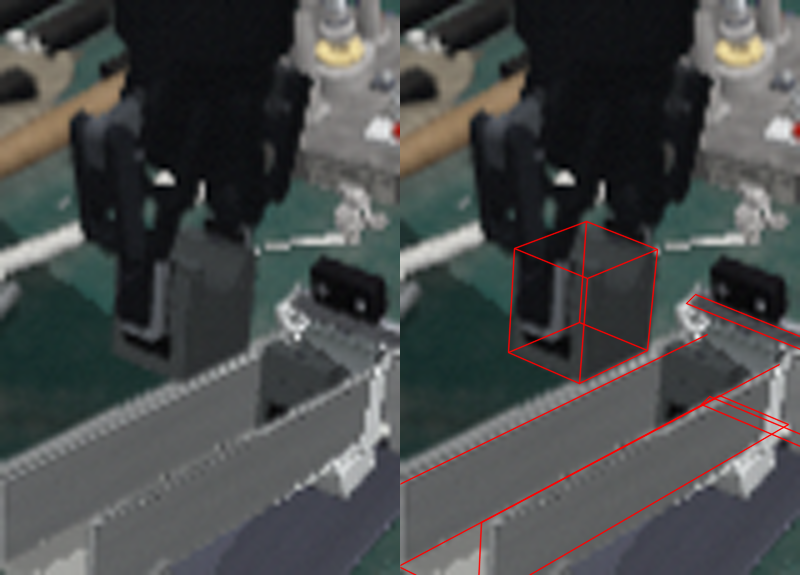

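>>> arm_command:
  increments:
    - [0,0.01,0,0,0,0]
    - [0,0.02,0,0,0,0]
    - [0,0.03,0,0,0,0]
    - [0,0.04,0,0,0,0]
    - [0,0.05,0,0,0,0]
    - [0,0.058,0,0,0,0]
    - [0,0.065,0,0,0,0]
    - [0,0.071,0,0,0,0]
    - [0,0.074,0,0,0,0]
    - [0,0.074,0,0,0,0]

```text
time: 42.45
tool_pos: [675.5, -2.7, 166.9]
tcp_rot: [-69.9, 0.0, -2.3]
ft_force: [-0.0, 1.2, -0.8]
finger_gap: 49.8
```

>>> arm_command:
  increments:
    - [0,0.002,0,0,0,0]
    - [0,0.004,0,0,0,0]
    - [0,0.006,0,0,0,0]
    - [0,0.007,0,0,0,0]
    - [0,0.008,0,0,0,0]
    - [0,0.009,0,0,0,0]
    - [0,0.009,0,0,0,0]
    - [0,0.009,0,0,0,0]
    - [0,0.009,0,0,0,0]
    - [0,0.009,0,0,0,0]

```text
time: 43.7
tool_pos: [676.1, 0.1, 159.4]
tcp_rot: [-69.9, -0.1, -2.3]
ft_force: [-0.9, -1.8, 5.8]
finger_gap: 49.5
```

Same light floor contact as with the first clip; release and retreat square to the floor.

>>> arm_command:
  increments:
    - [0,0,0,0,0,0]
    - [0,0,0,0,0,0]
    - [0,0,0,0,0,0]
    - [0,0,0,0,0,0]
    - [0,-0.01,0,0,0,0]
    - [0,-0.02,0,0,0,0]
    - [0,-0.035,0,0,0,0]
    - [0,-0.05,0,0,0,0]
    - [0,-0.075,0,0,0,0]
    - [0,-0.1,0,0,0,0]
  jaw: -0.4

```text
time: 44.95
tool_pos: [674.4, -34.5, 254.2]
tcp_rot: [-69.9, -0.0, -2.3]
ft_force: [-0.3, -0.3, 0.5]
finger_gap: 59.8
```

>>> arm_command:
  increments:
    - [0,-0.02,0,0,0,0]
    - [-0.02,-0.04,0,0,0,0]
    - [-0.04,-0.06,0,0,0,0]
    - [-0.07,-0.08,0,0,0,0]
    - [-0.1,-0.09,0,0,0,0]
    - [-0.13,-0.1,0,0,0,0]
    - [-0.15,-0.1,0,0,0,0]
    - [-0.15,-0.1,0,0,0,0]
    - [-0.15,-0.1,0,0,0,0]
    - [-0.15,-0.1,0,0,0,0]

```text
time: 46.2
tool_pos: [523.6, -62.4, 346.2]
tcp_rot: [-69.9, 0.0, -2.3]
ft_force: [0.5, -0.3, 0.8]
finger_gap: 59.3
```

```bash
python3 - <<'E'
from ov import *
np.set_printoptions(precision=2,suppress=True)
s=r.snapshot("scene")[:,:,::-1].copy();t=r.snapshot("top")[:,:,::-1].copy()
q=r.sense();print(q["time"],q["tool_pos"],q["qd"],q["ft_force"])
o=trough([0,0,0]);R=np.stack([trough(e)-o for e in np.eye(3)],1)
L=box(trough([43,0,25]),R,[50,40,50])+box(trough([93,0,25]),R,[50,40,50])
cv2.imwrite("pics/z1.png",np.hstack([draw(s,"scene",[],235,125,65,75,6,None),draw(s,"scene",L,235,125,65,75,6,None)]))
cv2.imwrite("pics/zs.png",s);cv2.imwrite("pics/zt.png",t)
E
```

```text
46.3 [523.47 -62.31 346.04] [-0.03 -0.18  0.17  0.01  0.06 -0.02] [0.05 0.37 0.55]
```

View pics/z1.png

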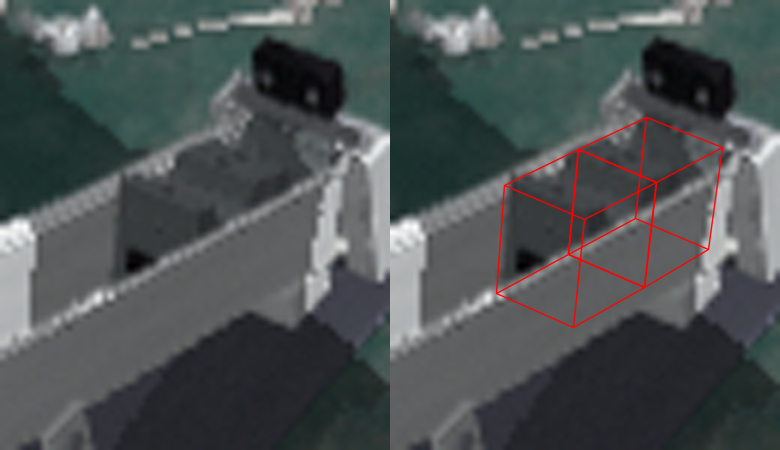

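View pics/zt.png

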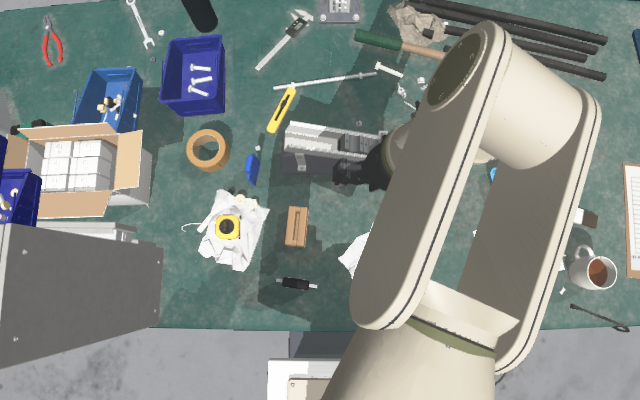

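View pics/zs.png

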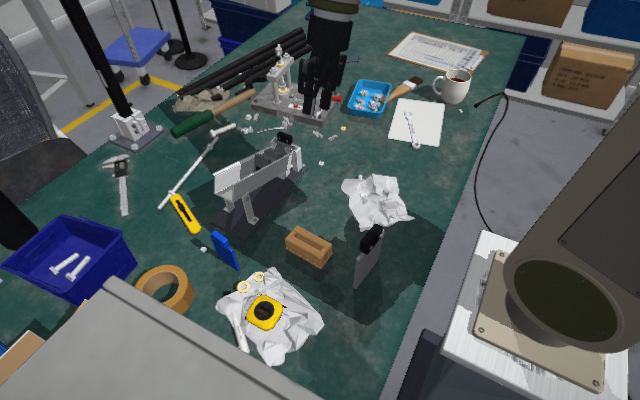

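>>> arm_command:
  increments:
    - [0,0,-0.03,0,0,0]
    - [0,0,-0.06,0,0,0]
    - [0,0,-0.1,0,0,0]
    - [0,0,-0.14,0,0,0]
    - [0,0,-0.18,0,0,0]
    - [0,0,-0.22,0,0,0]
    - [0,0,-0.25,0,0,0]
    - [0,0,-0.25,0,0,0]
    - [0,0,-0.25,0,0,0]
    - [0,0,-0.25,0,0,0]

```text
time: 47.55
tool_pos: [514.2, -296.1, 261.0]
tcp_rot: [-69.9, -0.0, -2.2]
ft_force: [0.0, 0.1, 1.1]
finger_gap: 59.7
```

```bash
python3 - <<'E'
from ov import *
np.set_printoptions(precision=2,suppress=True)
s=r.snapshot("scene")[:,:,::-1].copy();t=r.snapshot("top")[:,:,::-1].copy()
print(r.sense()["time"])
o=trough([0,0,0]);R=np.stack([trough(e)-o for e in np.eye(3)],1)
L=box(trough([43,0,25]),R,[50,40,50])+box(trough([93,0,25]),R,[50,40,50])
s0=cv2.imread("pics/scene0.png")
a=np.hstack([draw(t,"top",[],330,125,65,45,6,None),draw(t,"top",L,330,125,65,45,6,None)])
b=np.hstack([draw(s0,"scene",[],335,160,65,45,6,None),draw(s,"scene",[],335,160,65,45,6,None)])
cv2.imwrite("pics/z2.png",np.vstack([a,b]))
E
```

```text
47.65
```

View pics/z2.png

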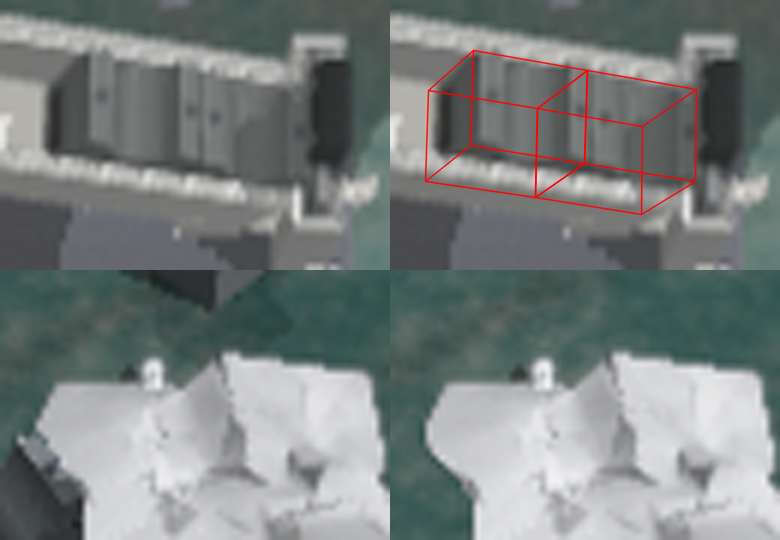

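```bash
python3 -c "
from bench import r
print(r.hand_in()); print(r.sense()['time'])"
```

```text
the job is handed in; nothing more can be done
None
the job is handed in; nothing more can be done
```

The job is done and handed in after about 48 s of the 72 s allowed; the hand-in reports no verdict.

- **Stop plate:** I took the smaller black-handled plate out of its wooden holder, leaving the blue plate and the larger black-handled plate alone. It slid into the guides until it met the bottom with light contact. The picture afterwards matched the fully-down position to about half a pixel.
- **First clip:** it went into the chute groove up, slid down on release and rests against the plate.
- **Second clip:** this was the one on its side. I turned it 90° onto its base, gripped it again and loaded it behind the first.

**Last checks:** both cameras show the clips flat, groove up and across the chute, between the walls and one against the other. They sit about 3 mm lower than the nominal queue positions, roughly 40 and 90 mm up the floor, which is within the limits. The plate still stands fully down. The bolt looks unmoved in close-up; the tape measure and marker I checked only in the full views, where they also look unmoved. The gripper was clear of everything with no contact force. No check failed.

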